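# Start up the slide warmer

### The arm

A 7-joint arm with a two-finger parallel gripper is mounted at the origin on a cart in front of the work surface, level with it; the furniture and walls round the work are solid. World frame = base frame: x ahead of the robot, y to its left, z up, the work surface at z = 0. Lengths are in m, angles in degrees, forces in N, time in s.
With the tool pointing down it reaches from about 0.425 to 0.875 m from the base axis. Payload 4.7 kg.
Tool frame: the origin (TCP) lies midway between the tips of the shut fingers; the grasp point (between the pads) lies 19 mm behind it; z points along the fingers, y is the line along which they close (so a half turn about z gives the same grasp; the last joint's range is limited). The gripper opens to 85 mm and grips with 20 to 120 N. Pads are 22 mm wide; open, the fingers measure 114 mm over their backs; the gripper's body (76 mm by 85 mm) begins 54 mm behind the grasp point. The pads swing forward as they close: fully open they stand 13 mm farther back than shut.
Start: joints at [69.219, 18.392, -4.016, 83.108, 1.295, 78.541, -3.26], TCP at [0.239, -0.604, 0.231] pointing down, gripper open.
Joint ranges: [-163.93, 163.93], [-17.29, 119.83], [-79.2, 71.16], [3.27, 140.29], [-89.18, 269.18], [5.43, 117.66], [-154.24, 154.24]. Speed limits (degrees/s): [147.25, 147.25, 180, 180, 180, 180, 180].

### API

Orientations are given as a 3x3 rotation matrix whose columns are the frame's x, y, z axes.
In Python, from workcell import bot, vision, finish_job, finder gives the robot as it stands.
- The arm moves only by the shell command python3 -m crank 'ROWS' [FORCE]. ROWS is JSON, a list that holds one entry, the list of rows, each a list of 7 numbers: the turn, a rotation vector about the tool's x, y, z each as a share of 6 degrees, from -1 to 1, then the shift along the tool's x, y, z each as a share of 0.025 m, from -1 to 1, then the opening, from 0 (shut) to 1 (fully open). In form: [[[rx, ry, rz, tx, ty, tz, hand], ...]]. A call has 1 to 5 rows; each row shifts and turns the commanded pose from where the row before left it, along the tool's axes as they then stand; what a row does not reach is not made up. A row lasts 1/12 s, in which the tool goes at most 41.7 mm and 7.16 degrees, less where a joint would pass 70% of its speed; a pose out of reach is approached as far as the arm can. A call with a number of a shift or a turn outside -1 to 1 is refused whole. A call with a gripper value outside its range is refused whole. The fingers move at their own pace and stop on an object; FORCE is the grip in N (left out, the last holds). Time passes only in rows, so rows that do not move let the fingers close. It gives the time, the measured TCP pose, the force, the opening and the grip force at its end, in the units of the state.
- bot.get_obs(): the state, without advancing time (a new reading comes with each control period).
- vision.camera(name): name is "side" or "top" or "wrist"; returns (picture, depth): 400x640x3 uint8, red, green, blue; 400x640 float32, m along the optical axis (not along the pixel's ray), 0 where there is no reading.
- vision.get_calibration(name): a dict with "camera_matrix" (3x3 intrinsics, pixels), "extrinsics" (4x4, takes a point from camera to world coordinates); the wrist camera has in their place "hand_eye" (4x4, takes a point from camera to tool coordinates, whose origin is the TCP and whose axes are the flange's). Camera axes: x right, y down, z forward; pixel columns grow to the right and rows downward; lengths in m; the calibration is good to about 2 mm. A picture is of the moment at which its call begins: read the wrist's pose just before it. get_calibration takes no time and is no camera call.
- finish_job(): hands the job in; it is judged then, once.
Trained networks look in the newest picture that a camera, given by its name, has taken for a name from the list of things; names that differ only in an ending like _2 or _b are one class to them, and where a whole thing is asked for, a point or a joint stands for the part that bears it (a point fixed in the world has none). Each returns a list of dicts, best first, with "score" (0 to 1); they miss things now and then, are a little off and sometimes report something else, mostly with a low value. They report only what shows in the picture. A call takes as long as a camera call.
- finder.spot_in(camera, label): "at" ([x, y, z] in m, in world coordinates, good to about 4 mm: the middle of the surface that is visible of it).
- finder.masks_of(camera, label): "mask" (400x640 bool, what is visible of it).
The state is a dict: "t": time; "joint_pos": joint angles; "dq": joint speeds; "joint_torque": joint torques, N m; "tool_pos": TCP position; "tcp_rot": TCP orientation; "ft_force": force on the tool from outside, world axes, zero at the start; "torque": the same for the moment, N m; "finger_gap": opening from 0.0 (shut) to 1.0 (fully open); "grasp_force": force on a finger pad.
Only numpy, scipy, OpenCV 4.12 (cv2) and the standard library are available. Lean on these libraries where they do the work, as an engineer would, in place of code of your own. Each camera call takes 0.05 s, during which the arm holds its last target. There are 200 camera calls.

### The job

Get the slide warmer ready for this batch: with the scraper block, wipe all the old wax chips off the plate into the gutter at its left end and stand the scraper back on the bench, then set every slide rack squarely on the zone of its own colour. See that the zone switches are on for the zones that carry a rack and off for the empty ones, lower the heavy hood gently without letting it drop, and only once it is fully shut switch on the white main switch. Leave the timer and the bottles where they are.

Things in the scene. Friction and masses are not known exactly. Their poses are not given: they have to be found in the camera images.
- warmer: slide warmer, fixed white instrument. Origin on the bench under its plate's centre; z up, x away from the robot, y to the left along the zones. Metal plate from y = -144 to 112 mm, top 50 mm above the bench; 6 mm high guide lips along its near and far edges (inner faces x = +-56 mm); left end open to the gutter. Zones from the left: red, yellow, green, blue (coloured strips). Hood hinge line: x = 86, z = 52 mm
- gutter (a point): centre of the wax gutter's floor (12 mm above the bench): grey open trough along the left end of the plate, inside 126 mm (x) by 54 mm (y); the plate's edge stands 38 mm above its floor, its outer walls 54 mm. Axes as the warmer's
- hood (a joint): hinge of the clear hood with aluminium edges (152 x 228 x 70 mm, 0.9 kg): 0 shut on the plate, about 1.35 rad wide open as found (1.4 at the stop). A stiff hinge (up to 4 N at the bar) holds it where it is left above about 0.7 rad; lower than that it drops by itself
- hood_bar (a point): middle of the hood's steel pull bar, 12 mm thick, 90 mm long along y, 36 mm out from the hood's front face; 188 mm before (-x) and 58 mm above the hinge line when shut; with the hood wide open it stands on top of it. Axes turn with the hood
- rack_red_mid (a point): slide rack with red handle (may be absent), 84 (x) x 34 (y) x 57 mm high, 120 g: steel frame 28 mm high with glass slides, over it the handle bar, 66 mm long along x, 12 mm wide, 47 to 57 mm above the underside. The point is its centre, 28.5 mm up; x along the handle (either way round will do). The red zone's centre is at x = -4, y = +82.5 mm of the warmer's axes
- rack_yellow_mid (a point): slide rack with yellow handle (may be absent), 84 (x) x 34 (y) x 57 mm high, 120 g: steel frame 28 mm high with glass slides, over it the handle bar, 66 mm long along x, 12 mm wide, 47 to 57 mm above the underside. The point is its centre, 28.5 mm up; x along the handle (either way round will do). The yellow zone's centre is at x = -4, y = +27.5 mm of the warmer's axes
- rack_green_mid (a point): slide rack with green handle (may be absent), 84 (x) x 34 (y) x 57 mm high, 120 g: steel frame 28 mm high with glass slides, over it the handle bar, 66 mm long along x, 12 mm wide, 47 to 57 mm above the underside. The point is its centre, 28.5 mm up; x along the handle (either way round will do). The green zone's centre is at x = -4, y = -27.5 mm of the warmer's axes
- rack_blue_mid (a point): slide rack with blue handle (may be absent), 84 (x) x 34 (y) x 57 mm high, 120 g: steel frame 28 mm high with glass slides, over it the handle bar, 66 mm long along x, 12 mm wide, 47 to 57 mm above the underside. The point is its centre, 28.5 mm up; x along the handle (either way round will do). The blue zone's centre is at x = -4, y = -82.5 mm of the warmer's axes
- switch_row (a point): pivot of the middle toggle (green) of the row of five on the pod right of the plate, 60 mm above the bench and 3 mm over the pod's top. From the left: red, yellow, green, blue, main; pivots 24 mm apart along y. Each bat is 9 mm thick and rises 35 mm from its pivot. Axes as the warmer's
- sw_red (a joint): toggle switch (red sleeve: heating of the red zone). -0.4 rad: off, leaning towards the robot (-x of the warmer); +0.4: on, leaning away (+x). Snaps over the middle to either end, about 1 N at its tip
- sw_yellow (a joint): toggle switch (yellow sleeve: heating of the yellow zone). -0.4 rad: off, leaning towards the robot (-x of the warmer); +0.4: on, leaning away (+x). Snaps over the middle to either end, about 1 N at its tip
- sw_green (a joint): toggle switch (green sleeve: heating of the green zone). -0.4 rad: off, leaning towards the robot (-x of the warmer); +0.4: on, leaning away (+x). Snaps over the middle to either end, about 1 N at its tip
- sw_blue (a joint): toggle switch (blue sleeve: heating of the blue zone). -0.4 rad: off, leaning towards the robot (-x of the warmer); +0.4: on, leaning away (+x). Snaps over the middle to either end, about 1 N at its tip
- sw_main (a joint): toggle switch (white, rightmost: main switch). -0.4 rad: off, leaning towards the robot (-x of the warmer); +0.4: on, leaning away (+x). Snaps over the middle to either end, about 1 N at its tip
- scraper_mid (a point): scraper block, blue, standing on its blade: blade block 100 (x) x 24 (y) x 19 mm, above it a grip 60 (x) x 16 (y) mm, up to 58 mm, 150 g. The point is its centre, 29 mm above its underside; x along the blade, z up
- chip_1_mid (a point): loose chip of set paraffin wax, cream, 17 x 13 x 7 mm, 12 g (may be absent); the point is its centre
- chip_2_mid (a point): loose chip of set paraffin wax, cream, 17 x 13 x 7 mm, 12 g (may be absent); the point is its centre
- chip_3_mid (a point): loose chip of set paraffin wax, cream, 17 x 13 x 7 mm, 12 g (may be absent); the point is its centre
- chip_4_mid (a point): loose chip of set paraffin wax, cream, 17 x 13 x 7 mm, 12 g (may be absent); the point is its centre
- chip_5_mid (a point): loose chip of set paraffin wax, cream, 17 x 13 x 7 mm, 12 g (may be absent); the point is its centre
- chip_6_mid (a point): loose chip of set paraffin wax, cream, 17 x 13 x 7 mm, 12 g (may be absent); the point is its centre
- timer: bystander: small white timer, 60 x 58 x 16 mm, lying on the bench; origin under its centre
- amber_bottle: bystander: amber bottle with red cap, 60 mm thick, 125 mm high; origin under its centre
- white_bottle: bystander: small white bottle, 25 mm thick, 58 mm high; origin under its centre

How it is judged:
By the outcome, as a careful person would: the job done as asked, in the order asked, and still so for the second after the job is handed in, with the robot touching nothing.
Of rack_red, rack_yellow, rack_green, rack_blue only 2 to 3 are there at a start; the rules pass over those that are not, and their reading is None.
Of chip_1, chip_2, chip_3, chip_4, chip_5, chip_6 only 3 to 6 are there at a start; the rules pass over those that are not, and their reading is None.
At some moment in a run one of rack_yellow, rack_green, rack_blue, chip_1, chip_2, chip_3, chip_4, chip_5, chip_6 may be knocked a few centimetres aside while the robot is not near it.
It also fails if it takes over 210 s, if anything falls off the work surface, if the arm or the gripper's body presses on something with over 40 N, if the wrist force passes 120 N, or if a joint passes its speed limit or range.

## Working session

There is one attempt and no reset: what is moved stays moved. The work goes in short steps, Python scripts to look and compute and a shell command to move; the robot and the scene stay as the last step left them, time stands still between calls to the robot, and variables do not carry over. Pictures are saved under pics/ and viewed, at most 14 in all, crops included, and the job is handed in when it is done.

```bash
ls; mkdir -p pics; cat > h.py <<'E'
import numpy as np, cv2, sys, os
from workcell import bot, vision, finish_job, finder
def K(n): return np.array(vision.get_calibration(n)["camera_matrix"])
def T(n):
    c=vision.get_calibration(n)
    if "extrinsics" in c: return np.array(c["extrinsics"])
    o=bot.get_obs(); M=np.eye(4); M[:3,:3]=np.array(o["tcp_rot"]); M[:3,3]=o["tool_pos"]
    return M@np.array(c["hand_eye"])
def cloud(n,t,d):
    k=K(n); v,u=np.mgrid[:400,:640]
    P=np.stack([(u-k[0,2])/k[0,0]*d,(v-k[1,2])/k[1,1]*d,d],-1)
    return P@t[:3,:3].T+t[:3,3]
def shot(n,name=None):
    t=T(n); p,d=vision.camera(n)
    if name: cv2.imwrite(f"pics/{name}.png",cv2.cvtColor(p,cv2.COLOR_RGB2BGR))
    return p,d,t,cloud(n,t,d)
def state():
    o=bot.get_obs()
    print("t",round(o["t"],2),"tcp",np.round(o["tool_pos"],4).tolist(),"x",np.round(np.array(o["tcp_rot"])[:,0],3).tolist(),"z",np.round(np.array(o["tcp_rot"])[:,2],3).tolist(),"q",np.round(o["joint_pos"],0).tolist(),"F",np.round(o["ft_force"],1).tolist(),"gap",o["finger_gap"],o["grasp_force"])
E
python3 - <<'E'
from h import *
state()
for n in("top","side"):
    p,d,t,c=shot(n,n+"0"); np.save(n+"0.npy",c); print(n,np.round(t,3).tolist())
    for l in ["warmer","hood_bar","rack_red_mid","rack_yellow_mid","rack_green_mid","rack_blue_mid","switch_row","scraper_mid","chip_1_mid","timer","amber_bottle","white_bottle","sw_red","sw_main"]:
        print(l,[(round(float(r["score"]),2),np.round(r["at"],3).tolist()) for r in finder.spot_in(n,l)][:7])
E
```

```text
pics
t 0.0 tcp [0.2389, -0.6039, 0.2302] x [0.93, 0.368, -0.0] z [-0.001, 0.002, -1.0] q [69.0, 18.0, -4.0, 83.0, 1.0, 79.0, -3.0] F [0.0, -0.1, 0.0] gap 0.9989130250864181 0.0
top [[0.0, -0.988, 0.156, 0.303], [-1.0, -0.001, -0.004, -0.031], [0.004, -0.156, -0.988, 1.277], [0.0, 0.0, 0.0, 1.0]]
warmer [(0.85, [0.569, -0.055, 0.054])]
hood_bar [(0.68, [0.629, -0.013, 0.206])]
rack_red_mid [(0.62, [0.462, 0.372, 0.026])]
rack_yellow_mid [(0.54, [0.564, 0.375, 0.025]), (0.43, [0.34, -0.168, 0.057])]
rack_green_mid [(0.54, [0.458, 0.278, 0.026])]
rack_blue_mid []
switch_row [(0.62, [0.569, -0.055, 0.054])]
scraper_mid [(0.78, [0.501, -0.368, 0.023])]
chip_1_mid []
timer [(0.89, [0.361, 0.143, 0.014]), (0.54, [0.464, 0.372, 0.025])]
amber_bottle [(0.56, [0.66, -0.373, 0.092])]
white_bottle []
sw_red []
sw_main [(0.74, [0.57, -0.058, 0.054]), (0.28, [0.336, -0.168, 0.055])]
side [[-0.994, -0.061, 0.087, 0.414], [-0.106, 0.564, -0.819, 0.908], [0.001, -0.824, -0.567, 0.725], [0.0, 0.0, 0.0, 1.0]]
warmer [(0.76, [0.58, 0.041, 0.055])]
hood_bar [(0.86, [0.627, 0.098, 0.199])]
rack_red_mid [(0.83, [0.464, 0.382, 0.024]), (0.64, [0.334, -0.163, 0.037])]
rack_yellow_mid [(0.83, [0.564, 0.388, 0.027])]
rack_green_mid [(0.75, [0.463, 0.289, 0.023])]
rack_blue_mid []
switch_row [(0.66, [0.58, 0.04, 0.052])]
scraper_mid [(0.76, [0.501, -0.368, 0.035])]
chip_1_mid [(0.7, [0.464, 0.289, 0.021])]
timer [(0.67, [0.367, 0.153, 0.014])]
amber_bottle [(0.64, [0.664, -0.37, 0.102])]
white_bottle [(0.48, [0.335, -0.16, 0.036])]
sw_red []
sw_main []
```

View pics/top0.png

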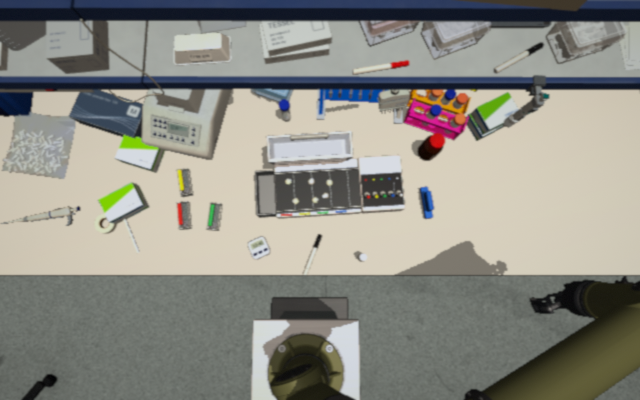

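View pics/side0.png

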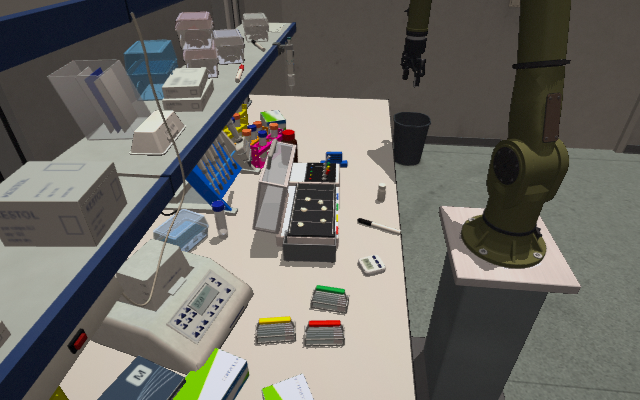

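```bash
python3 - <<'E'
from h import *
p=cv2.imread("pics/top0.png"); c=np.load("top0.npy")
cv2.imwrite("pics/crop1.png",cv2.resize(p[125:225,245:440],None,fx=4,fy=4,interpolation=cv2.INTER_CUBIC))
sub=(c[...,2]>.042)&(c[...,2]<.062)&(c[...,0]>.4)&(c[...,0]<.75)&(c[...,1]>-.35)&(c[...,1]<.2)
# dark plate+pod
dark=sub&(p.max(2)<90)
n,l,s,_=cv2.connectedComponentsWithStats(dark.astype(np.uint8))
for i in range(1,n):
    if s[i,4]>150:
        q=c[l==i]; print(s[i],cv2.minAreaRect((q[:,:2]*1000).astype(np.float32)),np.median(q[:,2]))
# chips: bright on plate
E
```

```text
[348 169  12  36 330] ((545.2447509765625, -146.52734375), (107.89948272705078, 28.666013717651367), 3.438356637954712) 0.0497330651696829
[312 171  19  37 443] ((538.4507446289062, -46.95764923095703), (109.18431091308594, 48.629539489746094), 3.7371957302093506) 0.04959726731726244
[330 170  20  38 549] ((538.8167114257812, -102.30155944824219), (116.99925994873047, 49.73737335205078), 4.30516242980957) 0.049806340617575495
[ 275  172   37   40 1076] ((529.8687133789062, 37.600563049316406), (116.53655242919922, 108.78739166259766), 3.592259407043457) 0.049678647368546436
[361 173  42  33 975] ((536.0965576171875, -229.77020263671875), (95.25907135009766, 120.08717346191406), 3.736342668533325) 0.056924340589246114
```

View pics/crop1.png

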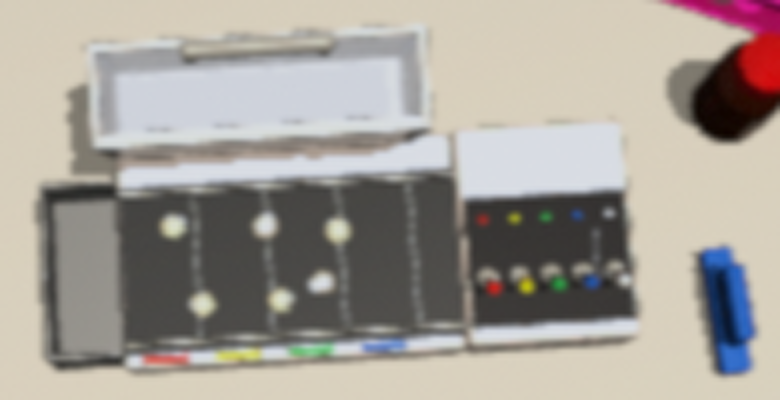

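```bash
cat >> h.py <<'E'
from scipy.spatial.transform import Rotation as R
def down(yaw,tilt=0):
    """tool x along yaw (deg), z down; tilt>0: hand leans back to the robot side"""
    return R.from_euler("z",yaw,degrees=True).as_matrix()@R.from_euler("y",-tilt,degrees=True).as_matrix()@np.diag([1,-1,-1])
def plan(pos,rot=None):
    o=bot.get_obs(); r0=np.array(o["tcp_rot"]); rot=r0 if rot is None else rot
    print("turn/6deg",np.round(R.from_matrix(r0.T@rot).as_rotvec(degrees=True)/6,2).tolist(),"then shift/25mm",np.round(rot.T@(np.array(pos)-o["tool_pos"])/.025,2).tolist())
E
python3 - <<'E'
from h import *
p=cv2.imread("pics/top0.png"); c=np.load("top0.npy")
print(np.round(vision.get_calibration("wrist")["hand_eye"],3).tolist(), K("wrist").tolist())
reg=np.zeros(p.shape[:2],np.uint8); reg[165:215,270:361]=1
m=(reg>0)&(c[...,2]>.04)&(c[...,2]<.065)&(p.max(2)<110)
m=cv2.morphologyEx(m.astype(np.uint8),cv2.MORPH_CLOSE,np.ones((5,5)))
n,l,s,_=cv2.connectedComponentsWithStats(m); i=1+s[1:,4].argmax(); q=c[l==i]
print(s[i],cv2.minAreaRect((q[:,:2]*1000).astype(np.float32)))
hsv=cv2.cvtColor(p,cv2.COLOR_BGR2HSV)
b=(hsv[...,0]>95)&(hsv[...,0]<130)&(hsv[...,1]>120); b[:,:415]=0;b[:,445:]=0;b[:180]=0;b[230:]=0
q=c[b]; print("scr",cv2.minAreaRect((q[:,:2]*1000).astype(np.float32)),np.percentile(q[:,2],[5,50,95]))
g=q[q[:,2]>.045]; print("grip",len(g),cv2.minAreaRect((g[:,:2]*1000).astype(np.float32)))
plan([.45,-.37,.25],down(8))
E
```

```text
[[0.001, -0.956, -0.292, 0.074], [1.0, 0.001, -0.0, 0.0], [0.0, -0.292, 0.956, -0.143], [0.0, 0.0, 0.0, 1.0]] [[336.67579756664054, 0.0, 328.10178611515084], [0.0, 336.67579756664054, 198.0204101911083], [0.0, 0.0, 1.0]]
[ 275  168   86   45 3051] ((450.734619140625, -42.628082275390625), (293.5570983886719, 259.4855041503906), 3.7216856479644775)
scr ((394.22247314453125, -226.8871612548828), (87.45652770996094, 424.0169677734375), 36.61681365966797) [0.01396753 0.02514406 0.05920877]
grip 92 ((396.28033447265625, -215.21099853515625), (52.10604476928711, 410.43707275390625), 34.07958984375)
turn/6deg [0.0, 0.0, 2.27] then shift/25mm [9.66, -8.11, -0.74]
```

```bash
python3 -m crank '[[[0,0,0.8,0,0,-0.8,1],[0,0,0.8,0.5,-0.5,0,1],[0,0,0.7,1,-0.8,0,1],[0,0,0,1,-0.9,0,1],[0,0,0,1,-0.9,0,1]]]' | tail -c 300; python3 -m crank '[[[0,0,0,1,-0.9,0,1],[0,0,0,1,-0.9,0,1],[0,0,0,1,-0.9,0,1],[0,0,0,1,-0.8,0,1],[0,0,0,1,-0.8,0,1]]]' >/dev/null;  python3 -m crank '[[[0,0,0,0.9,-0.7,0,1],[0,0,0,0,0,0,1],[0,0,0,0,0,0,1],[0,0,0,0,0,0,1]]]' | tail -c 300
cat > meas.py <<'E'
from h import *
def rect(m,c,zlo,zhi):
    m=m&(c[...,2]>zlo)&(c[...,2]<zhi)&(c[...,0]>.2)
    n,l,s,_=cv2.connectedComponentsWithStats(m.astype(np.uint8))
    if n<2: return None
    i=1+s[1:,4].argmax(); q=c[l==i]
    (a,b),(w,h),t=cv2.minAreaRect((q[:,:2]*1000).astype(np.float32))
    if w<h: w,h,t=h,w,t+90
    t=(t+90)%180-90
    return dict(c=(round(a,1),round(b,1)),size=(round(w,1),round(h,1)),yaw=round(t,1),z=round(float(np.median(q[:,2])),4),n=len(q))
def hsvm(p,lo,hi,s=110,v=60):
    h=cv2.cvtColor(p,cv2.COLOR_RGB2HSV); return (h[...,0]>=lo)&(h[...,0]<=hi)&(h[...,1]>s)&(h[...,2]>v)
E
python3 - <<'E'
from meas import *
state()
p,d,t,c=shot("wrist","w1")
b=hsvm(p,95,130)
print("blade",rect(b,c,.005,.028)); print("grip",rect(b,c,.05,.068))
E
```

```text
t: 1.92
tool_pos: [0.3116, -0.5119, 0.2515]
tcp_rot: [[0.991, 0.134, 0.0], [0.134, -0.991, -0.0], [0.0, 0.0, -1.0]]
ft_force: [0.5, -0.2, -0.5]
finger_gap: 1.002
grasp_force: 0.0
t: 2.67
tool_pos: [0.4399, -0.3695, 0.2513]
tcp_rot: [[0.991, 0.135, -0.001], [0.135, -0.991, -0.001], [-0.001, 0.001, -1.0]]
ft_force: [0.4, -0.7, -0.4]
finger_gap: 0.999
grasp_force: 0.0
t 2.67 tcp [0.4399, -0.3695, 0.2513] x [0.991, 0.135, -0.001] z [-0.001, -0.001, -1.0] q [49.0, 9.0, -14.0, 92.0, 2.0, 79.0, -47.0] F [0.4, -0.7, -0.4] gap 0.9990638482627405 0.0
blade {'c': (505.5, -374.2), 'size': (97.7, 23.0), 'yaw': 7.7, 'z': 0.0194, 'n': 988}
grip {'c': (505.1, -374.9), 'size': (59.6, 15.6), 'yaw': 7.1, 'z': 0.0579, 'n': 972}
```

```bash
python3 - <<'E'
from h import *
plan([.511,-.3740,.10],down(7.4,18)); plan([.511,-.3740,.026],down(7.4,18))
E
```

```text
turn/6deg [-0.0, 3.01, 0.05] then shift/25mm [0.81, 0.52, 6.63]
turn/6deg [-0.0, 3.01, 0.05] then shift/25mm [-0.1, 0.52, 9.44]
```

```bash
python3 -m crank '[[[0,1,0.05,0,0,0,1],[0,1,0,0,0,0,1],[0,1,0,0,0,0,1],[0,0,0,0.41,0.52,1,1],[0,0,0,0.4,0,1,1]]]' >/dev/null; python3 -m crank '[[[0,0,0,0,0,1,1],[0,0,0,0,0,1,1],[0,0,0,0,0,1,1],[0,0,0,0,0,1,1],[0,0,0,0,0,0.63,1]]]' >/dev/null;  python3 -m crank '[[[0,0,0,0,0,0,1],[0,0,0,0,0,0,1]]]' | tail -c 300
python3 - <<'E'
from meas import *
state(); plan([.511,-.3740,.026],down(7.4,18))
E
```

```text
t: 3.72
tool_pos: [0.5106, -0.3735, 0.0991]
tcp_rot: [[0.944, 0.128, 0.305], [0.122, -0.992, 0.041], [0.308, -0.002, -0.952]]
ft_force: [0.4, 0.2, 0.5]
finger_gap: 0.996
grasp_force: 0.0
t 3.72 tcp [0.5106, -0.3735, 0.0991] x [0.944, 0.122, 0.308] z [0.305, 0.041, -0.952] q [53.0, 15.0, -13.0, 106.0, -13.0, 48.0, -34.0] F [0.4, 0.2, 0.5] gap 0.9956148582333174 0.0
turn/6deg [-0.01, 0.01, -0.01] then shift/25mm [-0.89, 0.02, 2.79]
```

Now down and grasp, then lift straight up (world z = tool x +0.31, z −0.95).

```bash
python3 -m crank '[[[0,0,0,-0.3,0.02,0.93,1],[0,0,0,-0.3,0,0.93,1],[0,0,0,-0.29,0,0.93,1],[0,0,0,0,0,0,1],[0,0,0,0,0,0,0.5]]]' 60 >/dev/null; python3 -m crank '[[[0,0,0,0,0,0,0],[0,0,0,0,0,0,0],[0,0,0,0,0,0,0],[0,0,0,0,0,0,0],[0,0,0,0,0,0,0]]]' | tail -c 300; python3 -m crank '[[[0,0,0,0,0,0,0],[0,0,0,0,0,0,0],[0,0,0,0,0,0,0],[0,0,0,0,0,0,0],[0,0,0,0,0,0,0]]]' | tail -c 300; python3 -m crank '[[[0,0,0,0.31,0,-0.95,0],[0,0,0,0.31,0,-0.95,0],[0,0,0,0.31,0,-0.95,0],[0,0,0,0.31,0,-0.95,0],[0,0,0,0.31,0,-0.95,0]]]' | tail -c 300
python3 - <<'E'
from meas import *
for _ in range(1):
    p,d,t,c=shot("wrist","w2"); state()
b=hsvm(p,95,130)
print("blade",rect(b,c,.08,.18))
E
```

```text
t: 4.55
tool_pos: [0.513, -0.3735, 0.0281]
tcp_rot: [[0.943, 0.13, 0.308], [0.124, -0.991, 0.039], [0.31, 0.001, -0.951]]
ft_force: [0.9, -1.5, -0.5]
finger_gap: 0.176
grasp_force: 58.6
t: 4.97
tool_pos: [0.513, -0.3736, 0.028]
tcp_rot: [[0.943, 0.13, 0.308], [0.124, -0.991, 0.039], [0.31, 0.001, -0.951]]
ft_force: [-2.1, 0.8, 6.9]
finger_gap: 0.18
grasp_force: 59.8
t: 5.38
tool_pos: [0.512, -0.3725, 0.1521]
tcp_rot: [[0.943, 0.131, 0.305], [0.124, -0.991, 0.041], [0.308, -0.001, -0.951]]
ft_force: [0.6, 0.4, -1.3]
finger_gap: 0.176
grasp_force: 58.7
t 5.43 tcp [0.5149, -0.3747, 0.1585] x [0.941, 0.126, 0.314] z [0.312, 0.035, -0.949] q [53.0, 12.0, -13.0, 103.0, -13.0, 54.0, -36.0] F [3.1, -1.6, 2.8] gap 0.17445660720125256 58.975061774253845
blade {'c': (528.9, -370.2), 'size': (50.0, 23.4), 'yaw': 7.7, 'z': 0.1434, 'n': 2434}
```

View pics/w2.png

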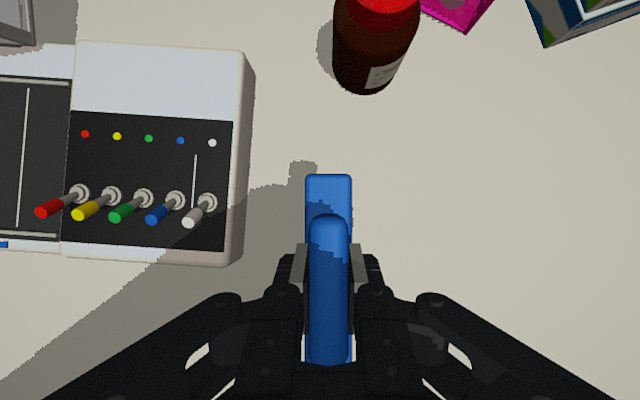

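```bash
python3 - <<'E'
from h import *
plan([.41,-.08,.22],down(3.7,18))
E
```

```text
turn/6deg [-0.14, -0.05, 0.62] then shift/25mm [-2.5, -12.03, -3.4]
```

```bash
python3 -m crank '[[[-0.14,-0.05,0.62,0,0,0,0],[0,0,0,-0.5,0,-1,0],[0,0,0,-0.5,0,-1,0],[0,0,0,-0.5,-1,-1,0],[0,0,0,-0.5,-1,-0.4,0]]]' >/dev/null; python3 -m crank '[[[0,0,0,-0.5,-1,0,0],[0,0,0,0,-1,0,0],[0,0,0,0,-1,0,0],[0,0,0,0,-1,0,0],[0,0,0,0,-1,0,0]]]' >/dev/null; python3 -m crank '[[[0,0,0,0,-1,0,0],[0,0,0,0,-1,0,0],[0,0,0,0,-1,0,0],[0,0,0,0,-1,0,0],[0,0,0,0,-1,0,0]]]' >/dev/null;python3 -m crank '[[[0,0,0,0,0,0,0],[0,0,0,0,0,0,0],[0,0,0,0,0,0,0]]]' | tail -c 300
python3 - <<'E'
from meas import *
state(); p,d,t,c=shot("wrist","w3"); np.save("w3.npy",c)
E
```

```text
t: 6.93
tool_pos: [0.4348, -0.1026, 0.2071]
tcp_rot: [[0.957, 0.068, 0.281], [0.061, -0.998, 0.036], [0.282, -0.018, -0.959]]
ft_force: [-0.4, 0.1, -1.2]
finger_gap: 0.179
grasp_force: 59.2
t 6.93 tcp [0.4348, -0.1026, 0.2071] x [0.957, 0.061, 0.282] z [0.281, 0.036, -0.959] q [26.0, -17.0, -9.0, 123.0, -11.0, 59.0, -65.0] F [-0.4, 0.1, -1.2] gap 0.17864270733592275 59.232521653175354
```

View pics/w3.png

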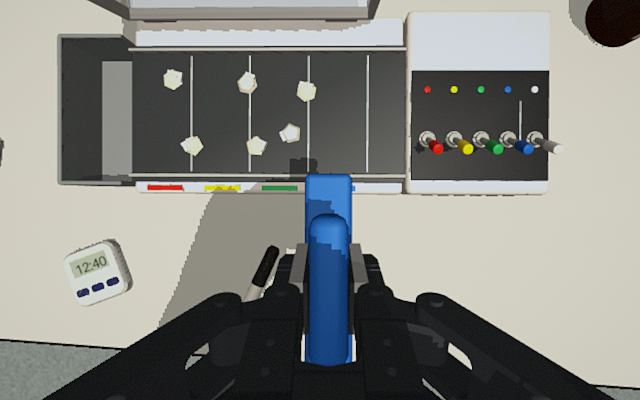

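```bash
python3 - <<'E'
from meas import *
p=cv2.imread("pics/w3.png"); c=np.load("w3.npy"); g=p.min(2)
L=[]
for u0,y0 in((191,55),(249,0),(308,-55),(367,-110)):
    pts=[]
    for v in range(58,168):
        u=u0-7+g[v,u0-7:u0+8].argmax()
        if g[v,u]>150 and abs(c[v,u,2]-.05)<.004: pts.append(c[v,u])
    pts=np.array(pts)*1000; f=np.polyfit(pts[:,0],pts[:,1],1); r=pts[:,1]-np.polyval(f,pts[:,0]); k=abs(r)<2.5
    f=np.polyfit(pts[k,0],pts[k,1],1); print(y0,k.sum(),"yaw",np.degrees(np.arctan(f[0])),"y at x=535:",np.polyval(f,535)); L.append((y0,f))
for v0 in(49,176):
    pts=[]
    for u in range(150,300,3):
        v=v0-5+g[v0-5:v0+6,u].argmax(); pts.append(c[v,u]*1000)
    pts=np.array(pts); k=abs(pts[:,2]-56)<5; f=np.polyfit(pts[k,1],pts[k,0],1); print(v0,k.sum(),np.degrees(np.arctan(-f[0])),"x at y=0",np.polyval(f,0),np.median(pts[k,2]), pts[k,2].std())
# plate height-based lips
col=c[40:190,220]*1000; print(np.round(col[::4],0).tolist())
m=(g>140)&(abs(c[...,2]-.056)<.006); m[:55]=0;m[170:]=0;m[:,:135]=0;m[:,400:]=0
m=cv2.morphologyEx(m.astype(np.uint8),cv2.MORPH_OPEN,np.ones((5,5)))
n,l,s,ce=cv2.connectedComponentsWithStats(m)
for i in range(1,n): print(s[i],np.round(c[l==i].mean(0)*1000,1))
E
```

```text
55 92 yaw 3.846894435847004 y at x=535: 36.188623923549876
0 72 yaw 3.0665456286857253 y at x=535: -19.137893668133422
-55 80 yaw 3.987917116205838 y at x=535: -74.07270078951505
-110 109 yaw 3.751927807351161 y at x=535: -129.26866315789732Traceback (most recent call last):
  File "<stdin>", line 15, in <module>
    raise TypeError("expected non-empty vector for x")
TypeError: expected non-empty vector for x
```

```bash
python3 - <<'E'
from meas import *
p=cv2.imread("pics/w3.png"); c=np.load("w3.npy"); g=p.min(2).astype(int)
th=np.radians(3.75); ex=np.array([np.cos(th),np.sin(th)]); ey=np.array([-np.sin(th),np.cos(th)])
loc=(c[...,:2]*1000-[535,-19.2]); X=loc@ex; Y=loc@ey; Z=c[...,2]*1000
for a,b in((-40,-15),(15,40)):
    m=(Y>a)&(Y<b); 
    for x in range(-72,90,2):
        k=m&(X>=x)&(X<x+2)
        if (abs(x)>50) and k.any(): print((x,int(np.median(Z[k])),int(np.median(g[k]))),end=" ")
    print()
E
```

```text
(-72, 44, 115) (-70, 46, 45) (-68, 46, 40) (-66, 44, 151) (-64, 48, 131) (-62, 50, 32) (-60, 51, 69) (-58, 56, 171) (-56, 53, 89) (-54, 50, 80) (-52, 50, 82) (52, 50, 65) (54, 50, 65) (56, 52, 62) (58, 56, 186) (60, 55, 179) (62, 50, 124) (64, 49, 27) (66, 44, 185) (68, 44, 212) (70, 44, 210) (72, 44, 210) (74, 44, 209) (76, 44, 209) (78, 44, 209) (80, 44, 210) (82, 44, 148) (84, 44, 151) (86, 54, 135) (88, 56, 142) 
(-72, 45, 145) (-70, 46, 0) (-68, 46, 0) (-66, 44, 199) (-64, 48, 185) (-62, 50, 72) (-60, 51, 69) (-58, 56, 154) (-56, 53, 140) (-54, 50, 70) (-52, 50, 73) (52, 50, 62) (54, 50, 62) (56, 52, 60) (58, 55, 146) (60, 55, 168) (62, 50, 94) (64, 49, 64) (66, 44, 189) (68, 44, 214) (70, 44, 209) (72, 44, 209) (74, 44, 209) (76, 44, 209) (78, 44, 209) (80, 44, 210) (82, 44, 150) (84, 44, 151) (86, 54, 127) (88, 56, 138)
```

```bash
cat >> h.py <<'E'
O=np.array([.536,-.0191]); YAW=3.75; th=np.radians(YAW)
def W(x,y,z): return [O[0]+(x*np.cos(th)-y*np.sin(th))/1000,O[1]+(x*np.sin(th)+y*np.cos(th))/1000,z/1000]
E
python3 - <<'E'
from h import *
plan(W(7.8,-103,110),down(YAW,17.9))
E
```

```text
turn/6deg [-0.17, 0.25, -0.04] then shift/25mm [3.15, 1.03, 5.11]
```

```bash
python3 -m crank '[[[-0.17,0.25,-0.04,0,0,0,0],[0,0,0,1,0.5,0,0],[0,0,0,1,0.53,0,0],[0,0,0,1,0,1,0],[0,0,0,0.15,0,1,0]]]' >/dev/null; python3 -m crank '[[[0,0,0,0,0,1,0],[0,0,0,0,0,1,0],[0,0,0,0,0,0.6,0],[0,0,0,0,0,0,0],[0,0,0,0,0,0,0]]]' >/dev/null
python3 - <<'E'
from h import *
state(); plan(W(7.8,-103,79.5),down(YAW,17.9))
E
```

```text
t 7.82 tcp [0.5526, -0.1241, 0.1187] x [0.952, 0.061, 0.301] z [0.3, 0.023, -0.954] q [24.0, 3.0, -11.0, 117.0, -7.0, 44.0, -69.0] F [0.6, 0.2, -0.7] gap 0.17916490830985116 59.17655289173126
turn/6deg [-0.03, 0.06, -0.01] then shift/25mm [-0.56, -0.11, 1.47]
```

```bash
python3 -m crank '[[[-0.03,0.06,0,-0.2,-0.1,0.5,0],[0,0,0,-0.2,0,0.5,0],[0,0,0,-0.14,0,0.4,0],[0,0,0,0,0,0,0],[0,0,0,0,0,0,0]]]' >/dev/null
python3 - <<'E'
from h import *
state(); plan(W(7.8,-103,78.5),down(YAW,17.9))
p,d,t,c=shot("wrist","w4")
E
```

```text
t 8.23 tcp [0.5514, -0.1211, 0.0827] x [0.949, 0.063, 0.31] z [0.309, 0.019, -0.951] q [24.0, 5.0, -11.0, 120.0, -7.0, 38.0, -69.0] F [-0.4, 0.0, -1.5] gap 0.17726462485820985 59.268951416015625
turn/6deg [0.01, -0.02, 0.01] then shift/25mm [-0.08, 0.01, 0.15]
```

View pics/w4.png

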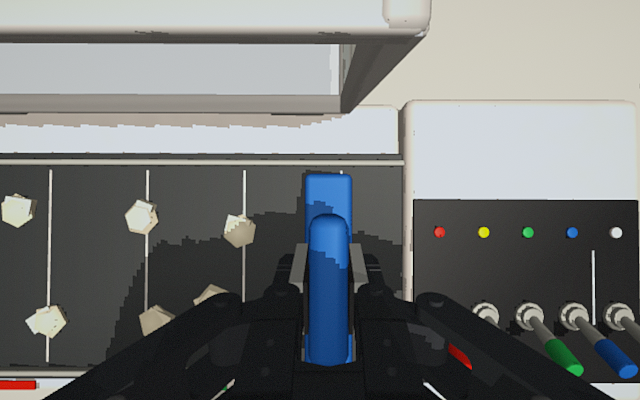

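```bash
python3 -m crank '[[[0,0,0,-0.06,0,0.13,0],[0,0,0,-0.02,0,0.07,0],[0,0,0,0,0,0,0],[0,0,0,0,0,0,0]]]' | tail -c 300
python3 - <<'E'
from h import *
state(); plan(W(7.8,116,79),down(YAW,17.9))
E
```

```text
t: 8.62
tool_pos: [0.552, -0.1209, 0.078]
tcp_rot: [[0.948, 0.066, 0.311], [0.064, -0.998, 0.019], [0.311, 0.002, -0.95]]
ft_force: [-1.1, -0.9, 3.2]
finger_gap: 0.175
grasp_force: 59.9
t 8.62 tcp [0.552, -0.1209, 0.078] x [0.948, 0.064, 0.311] z [0.311, 0.019, -0.95] q [24.0, 5.0, -11.0, 120.0, -7.0, 38.0, -69.0] F [-1.1, -0.9, 3.2] gap 0.17505767980232378 59.87749099731445
turn/6deg [0.01, -0.04, 0.01] then shift/25mm [-0.04, -8.75, -0.06]
```

```bash
python3 -m crank '[[[0,0,0,0,-0.3,0,0],[0,0,0,0,-0.4,0,0],[0,0,0,0,-0.4,0,0],[0,0,0,0,-0.4,0,0],[0,0,0,0,-0.4,0,0]]]' |grep -E "pos|force"; python3 -m crank '[[[0,0,0,0,-0.4,0,0],[0,0,0,0,-0.4,0,0],[0,0,0,0,-0.4,0,0],[0,0,0,0,-0.4,0,0],[0,0,0,0,-0.4,0,0]]]' |grep -E "pos|force"; python3 - <<'E'
from h import *
state(); plan(W(7.8,116,78.5),down(YAW,17.9))
E
```

```text
tool_pos: [0.549, -0.0734, 0.078]
ft_force: [-0.1, -3.7, 3.3]
grasp_force: 59.9
tool_pos: [0.5457, -0.0235, 0.078]
ft_force: [0.7, -3.0, 3.6]
grasp_force: 60.0
t 9.45 tcp [0.5457, -0.0235, 0.078] x [0.948, 0.064, 0.312] z [0.311, 0.018, -0.95] q [16.0, 2.0, -16.0, 123.0, -1.0, 37.0, -85.0] F [0.7, -3.0, 3.6] gap 0.17741979796721846 59.95866894721985
turn/6deg [0.02, -0.05, 0.01] then shift/25mm [-0.05, -4.84, -0.04]
```

```bash
python3 -m crank '[[[0,0,0,0,-0.4,0,0],[0,0,0,0,-0.4,0,0],[0,0,0,0,-0.4,0,0],[0,0,0,0,-0.4,0,0],[0,0,0,0,-0.4,0,0]]]' |grep -E "pos|force"; python3 -m crank '[[[0,0,0,0,-0.4,0,0],[0,0,0,0,-0.4,0,0],[0,0,0,0,-0.4,0,0],[0,0,0,0,-0.4,0,0],[0,0,0,0,-0.4,0,0]]]' |grep -E "pos|force";python3 -m crank '[[[0,0,0,0,-0.4,0,0],[0,0,0,0,-0.4,0,0],[0,0,0,0,-0.1,0,0],[0,0,0,0,0,0,0]]]' |grep -E "pos|force"; python3 - <<'E'
from h import *
state(); plan(W(7.8,116,78.5),down(YAW,17.9)); shot("wrist","w5")
E
```

```text
tool_pos: [0.5423, 0.0263, 0.078]
ft_force: [0.2, -3.5, 4.6]
grasp_force: 60.0
tool_pos: [0.539, 0.0762, 0.078]
ft_force: [0.8, -3.5, 4.3]
grasp_force: 60.1
tool_pos: [0.5373, 0.1002, 0.0779]
ft_force: [-0.4, 0.4, 6.3]
grasp_force: 60.5
t 10.62 tcp [0.5373, 0.1002, 0.0779] x [0.948, 0.065, 0.312] z [0.311, 0.021, -0.95] q [7.0, 3.0, -23.0, 123.0, 8.0, 37.0, -108.0] F [-0.4, 0.4, 6.3] gap 0.17555631062824967 60.467162132263184
turn/6deg [-0.0, -0.04, 0.03] then shift/25mm [-0.04, 0.12, -0.04]
```

View pics/w5.png

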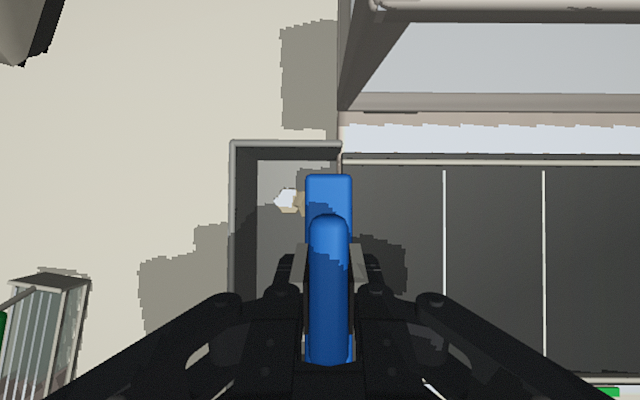

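```bash
python3 -m crank '[[[0,0,0,0.3,0,-0.95,0],[0,0,0,0,0,-1,0],[0,0,0,0,0,-1,0],[0,0,0,0,0,-1,0],[0,0,0,0,0,-1,0]]]' |grep -E "pos|force"; python3 -m crank '[[[0,0,0,0,0.8,0,0],[0,0,0,0,1,0,0],[0,0,0,0,0.8,0,0],[0,0,0,0,0,0,0],[0,0,0,0,0,0,0]]]' |grep -E "pos|force"; python3 - <<'E'
from h import *
state(); plan([.513,-.374,.22],down(7.4,17.9));  shot("wrist","w6")
E
```

```text
tool_pos: [0.5036, 0.0975, 0.1965]
ft_force: [0.6, 0.5, -2.5]
grasp_force: 59.0
tool_pos: [0.5087, 0.0316, 0.1956]
ft_force: [-0.0, 0.5, -2.7]
grasp_force: 59.3
t 11.5 tcp [0.5087, 0.0316, 0.1956] x [0.95, 0.061, 0.307] z [0.307, 0.02, -0.952] q [11.0, -10.0, -16.0, 119.0, -3.0, 52.0, -91.0] F [-0.0, 0.5, -2.7] gap 0.18349057291600332 59.28219437599182
turn/6deg [0.19, 0.0, -0.59] then shift/25mm [-1.53, 16.11, -1.52]
```

View pics/w6.png

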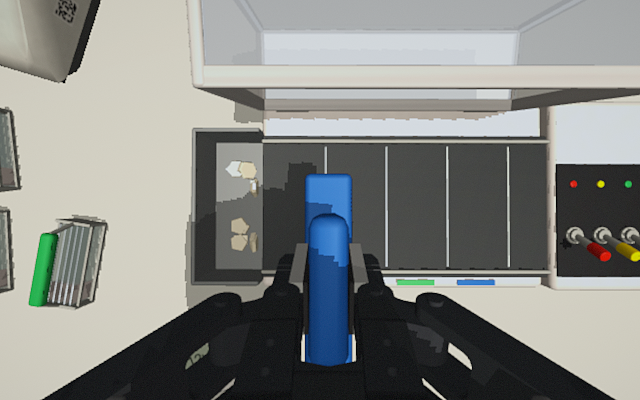

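```bash
python3 -m crank '[[[0.19,0,-0.59,0,0.5,-0.5,0],[0,0,0,-0.3,1,-0.5,0],[0,0,0,-0.3,1,-0.5,0],[0,0,0,-0.3,1,0,0],[0,0,0,-0.3,1,0,0]]]' |grep -E "pos"; python3 -m crank '[[[0,0,0,-0.3,1,0,0],[0,0,0,0,1,0,0],[0,0,0,0,1,0,0],[0,0,0,0,1,0,0],[0,0,0,0,1,0,0]]]' |grep -E "pos";python3 -m crank '[[[0,0,0,0,1,0,0],[0,0,0,0,1,0,0],[0,0,0,0,1,0,0],[0,0,0,0,1,0,0],[0,0,0,0,1,0,0]]]' |grep -E "pos"; python3 -m crank '[[[0,0,0,0,1,0,0],[0,0,0,0,0.6,0,0],[0,0,0,0,0,0,0],[0,0,0,0,0,0,0],[0,0,0,0,0,0,0]]]' |grep -E "pos"; python3 - <<'E'
from h import *
state(); plan([.513,-.374,.032],down(7.4,17.9))
E
```

```text
tool_pos: [0.4839, -0.0839, 0.2238]
tool_pos: [0.4935, -0.2087, 0.2205]
tool_pos: [0.5105, -0.3325, 0.2204]
tool_pos: [0.5154, -0.3706, 0.2204]
t 13.22 tcp [0.5154, -0.3706, 0.2204] x [0.943, 0.127, 0.308] z [0.306, 0.042, -0.951] q [27.0, 8.0, 15.0, 99.0, -18.0, 62.0, -34.0] F [0.4, -0.2, -2.6] gap 0.1752387326460212 59.27709639072418
turn/6deg [-0.02, -0.01, 0.04] then shift/25mm [-2.42, 0.12, 7.14]
```

```bash
python3 -m crank '[[[-0.02,0,0.04,-0.33,0.12,1,0],[0,0,0,-0.33,0,1,0],[0,0,0,-0.33,0,1,0],[0,0,0,-0.33,0,1,0],[0,0,0,-0.33,0,1,0]]]' |grep -E "pos"; python3 -m crank '[[[0,0,0,-0.33,0,1,0],[0,0,0,-0.33,0,0.9,0],[0,0,0,-0.1,0,0.25,0],[0,0,0,0,0,0,0],[0,0,0,0,0,0,0]]]' |grep -E "pos|force"; python3 - <<'E'
from h import *
state(); plan([.513,-.374,.028],down(7.4,17.9))
E
```

```text
tool_pos: [0.5153, -0.3737, 0.0887]
tool_pos: [0.5141, -0.3759, 0.0336]
ft_force: [0.1, -0.3, -1.5]
grasp_force: 59.2
t 14.05 tcp [0.5141, -0.3759, 0.0336] x [0.943, 0.122, 0.31] z [0.308, 0.037, -0.951] q [30.0, 20.0, 13.0, 109.0, -27.0, 43.0, -22.0] F [0.1, -0.3, -1.5] gap 0.17778236165190023 59.24665331840515
turn/6deg [0.02, -0.03, -0.01] then shift/25mm [-0.1, -0.08, 0.2]
```

Lower to contact, open (only as far as needed first), retreat.

```bash
python3 -m crank '[[[0,0,0,-0.05,0,0.14,0],[0,0,0,-0.02,0,0.07,0],[0,0,0,0,0,0,0],[0,0,0,0,0,0,0.3],[0,0,0,0,0,0,0.6]]]' |grep -E "pos|force"; python3 -m crank '[[[0,0,0,0,0,0,0.8],[0,0,0,0,0,0,0.8],[0,0,0,0,0,0,0.8],[0,0,0,0,0,0,0.8]]]' |grep -E "pos|force"; python3 -m crank '[[[0,0,0,0.3,0,-0.95,1],[0,0,0,0.3,0,-0.95,1],[0,0,0,0.3,0,-0.95,1],[0,0,0,0.3,0,-0.95,1],[0,0,0,0,0,-1,1]]]' |grep -E "pos"; python3 -m crank '[[[0,0,0,0,0,-1,1],[0,0,0,0,0,-1,1],[0,0,0,0,0,-1,1],[0,0,0,0,0,0,1],[0,0,0,0,0,0,1]]]' |grep -E "pos"; python3 - <<'E'
from meas import *
state(); p,d,t,c=shot("wrist","w7"); b=hsvm(p,95,130)
print("blade",rect(b,c,.005,.028)); print("grip",rect(b,c,.05,.068))
for n in["red","yellow","green"]:
  print(n,[(round(float(r["score"]),2),np.round(r["at"],3).tolist()) for r in finder.spot_in("side",f"rack_{n}_mid")])
plan([.46,.29,.24],down(0,18))
E
```

```text
tool_pos: [0.5136, -0.3768, 0.0279]
ft_force: [0.1, -0.9, -0.4]
grasp_force: 0.0
tool_pos: [0.5131, -0.3764, 0.0271]
ft_force: [0.0, -0.2, 0.1]
grasp_force: 0.0
tool_pos: [0.5058, -0.3765, 0.1519]
tool_pos: [0.4818, -0.3811, 0.2237]
t 15.63 tcp [0.4818, -0.3811, 0.2237] x [0.943, 0.121, 0.312] z [0.31, 0.035, -0.95] q [28.0, 6.0, 17.0, 101.0, -18.0, 63.0, -31.0] F [0.8, -0.0, -0.6] gap 1.0003371715070746 0.0
blade {'c': (505.7, -377.7), 'size': (97.5, 21.8), 'yaw': 7.3, 'z': 0.0192, 'n': 904}
grip {'c': (505.8, -377.6), 'size': (58.5, 15.8), 'yaw': 7.3, 'z': 0.0577, 'n': 952}
red [(0.83, [0.464, 0.382, 0.024]), (0.64, [0.334, -0.163, 0.037])]
yellow [(0.83, [0.564, 0.388, 0.027])]
green [(0.75, [0.463, 0.289, 0.023])]
turn/6deg [-0.38, 0.02, 1.16] then shift/25mm [-0.56, -26.77, -1.03]
```

```bash
python3 -m crank '[[[-0.2,0,0.6,-0.5,-0.5,-0.5,1],[-0.18,0,0.56,-0.3,-1,-0.5,1],[0,0,0,0,-1,0,1],[0,0,0,0,-1,0,1],[0,0,0,0,-1,0,1]]]' |grep -E "pos"; for i in 1; do python3 -m crank '[[[0,0,0,0,-1,0,1],[0,0,0,0,-1,0,1],[0,0,0,0,-1,0,1],[0,0,0,0,-1,0,1],[0,0,0,0,-1,0,1]]]' |grep -E "pos"; python3 -m crank '[[[0,0,0,0,-1,0,1],[0,0,0,0,-1,0,1],[0,0,0,0,-1,0,1],[0,0,0,0,-1,0,1],[0,0,0,0,-1,0,1]]]' |grep -E "pos";  python3 -m crank '[[[0,0,0,0,-1,0,1],[0,0,0,0,-1,0,1],[0,0,0,0,-1,0,1],[0,0,0,0,-1,0,1],[0,0,0,0,-1,0,1]]]' |grep -E "pos"; python3 -m crank '[[[0,0,0,0,-1,0,1],[0,0,0,0,-1,0,1],[0,0,0,0,-1,0,1],[0,0,0,0,-1,0,1],[0,0,0,0,-1,0,1]]]' |grep -E "pos";  done; python3 -m crank '[[[0,0,0,0,-1,0,1],[0,0,0,0,-1,0,1],[0,0,0,0,0,0,1],[0,0,0,0,0,0,1],[0,0,0,0,0,0,1]]]' |grep -E "pos"
cat > racks.py <<'E'
from meas import *
state(); p,d,t,c=shot("wrist","w_"+sys.argv[1]); np.save("wr.npy",c)
for n,lo,hi in(("red",-1,6),("yellow",22,34),("green",50,80)):
    m=hsvm(p,max(lo,0),hi)|(hsvm(p,174,180) if n=="red" else False)
    print(n,rect(m,c,.035,.07),"plate:",rect(m,c,.09,.118))
E
python3 racks.py 8
```

```text
tool_pos: [0.4514, -0.2688, 0.2379]
tool_pos: [0.4515, -0.1437, 0.2375]
tool_pos: [0.466, -0.0223, 0.2338]
tool_pos: [0.4663, 0.1033, 0.2338]
tool_pos: [0.4663, 0.2281, 0.2339]
tool_pos: [0.4667, 0.276, 0.234]
t 18.33 tcp [0.4667, 0.276, 0.234] x [0.955, -0.0, 0.295] z [0.295, -0.001, -0.955] q [-1.0, -5.0, -37.0, 109.0, 9.0, 61.0, -132.0] F [0.3, 0.1, -0.1] gap 1.0019515805926678 0.0
red {'c': (463.9, 377.1), 'size': (66.0, 12.0), 'yaw': 7.4, 'z': 0.0571, 'n': 749} plate: None
yellow {'c': (567.1, 380.7), 'size': (65.6, 12.9), 'yaw': 11.1, 'z': 0.057, 'n': 786} plate: None
green {'c': (460.5, 283.7), 'size': (65.1, 11.3), 'yaw': -5.5, 'z': 0.0572, 'n': 716} plate: None
```

```bash
cat >> h.py <<'E'
def over(x,y,yaw,z,tilt=17.5,d=5.8):
    a=np.radians(yaw); return np.array([x/1000+d*np.cos(a)/1000,y/1000+d*np.sin(a)/1000,z/1000]),down(yaw,tilt)
E
python3 - <<'E'
from h import *
plan(*over(460.5,283.7,-5.5,110)); plan(*over(460.5,283.7,-5.5,36))
E
```

```text
turn/6deg [-0.27, 0.05, 0.86] then shift/25mm [-1.55, -0.3, 4.72]
turn/6deg [-0.27, 0.05, 0.86] then shift/25mm [-2.44, -0.3, 7.55]
```

```bash
python3 -m crank '[[[-0.27,0.05,0.86,0,0,0,0.6],[0,0,0,-0.4,-0.3,1,0.6],[0,0,0,-0.4,0,1,0.6],[0,0,0,-0.4,0,1,0.6],[0,0,0,-0.35,0,1,0.6]]]' |grep -E "pos"; python3 -m crank '[[[0,0,0,0,0,0.7,0.6],[0,0,0,0,0,0,0.6],[0,0,0,0,0,0,0.6]]]' |grep -E "pos|gap";python3 - <<'E'
from h import *
state(); plan(*over(460.5,283.7,-5.5,36))
E
```

```text
tool_pos: [0.4611, 0.2834, 0.127]
tool_pos: [0.4662, 0.283, 0.1108]
finger_gap: 0.597
t 19.05 tcp [0.4662, 0.283, 0.1108] x [0.949, -0.091, 0.3] z [0.299, -0.03, -0.954] q [-3.0, 5.0, -40.0, 117.0, 22.0, 50.0, -151.0] F [-0.1, 0.2, 0.0] gap 0.5971361652423441 0.0
turn/6deg [0.01, 0.0, 0.0] then shift/25mm [-0.9, -0.01, 2.85]
```

```bash
cat >> h.py <<'E'
def down(yaw,tilt=0):   # half-turned hand: camera on the robot side
    return R.from_euler("z",yaw,degrees=True).as_matrix()@R.from_euler("y",-tilt,degrees=True).as_matrix()@np.diag([-1,1,-1])
def over(x,y,yaw,z,tilt=11,d=3.6):
    a=np.radians(yaw); return np.array([x/1000+d*np.cos(a)/1000,y/1000+d*np.sin(a)/1000,z/1000]),down(yaw,tilt)
E
python3 -m crank '[[[0,-1,0,0,0,-1,0.6],[0,-1,0,0,0,-1,0.6],[0,-0.92,0,0,0,0,0.6],[0,0,-1,0,0,0,0.6],[0,0,-1,0,0,0,0.6]]]' |grep -E "pos"; python3 -m crank '[[[0,0,-1,0,0,0,0.6],[0,0,-1,0,0,0,0.6],[0,0,-1,0,0,0,0.6],[0,0,-1,0,0,0,0.6],[0,0,-1,0,0,0,0.6]]]' |grep -E "pos"; python3 -m crank '[[[0,0,-1,0,0,0,0.6],[0,0,-1,0,0,0,0.6],[0,0,-1,0,0,0,0.6],[0,0,-1,0,0,0,0.6],[0,0,-1,0,0,0,0.6]]]' |grep -E "pos";python3 -m crank '[[[0,0,-1,0,0,0,0.6],[0,0,-1,0,0,0,0.6],[0,0,-1,0,0,0,0.6],[0,0,-1,0,0,0,0.6],[0,0,-1,0,0,0,0.6]]]' |grep -E "pos";python3 -m crank '[[[0,0,-1,0,0,0,0.6],[0,0,-1,0,0,0,0.6],[0,0,-1,0,0,0,0.6],[0,0,-1,0,0,0,0.6],[0,0,-1,0,0,0,0.6]]]' |grep -E "pos";python3 -m crank '[[[0,0,-1,0,0,0,0.6],[0,0,-1,0,0,0,0.6],[0,0,-1,0,0,0,0.6],[0,0,-1,0,0,0,0.6],[0,0,-1,0,0,0,0.6]]]' |grep -E "pos";python3 -m crank '[[[0,0,-1,0,0,0,0.6],[0,0,-1,0,0,0,0.6],[0,0,-1,0,0,0,0.6],[0,0,0,0,0,0,0.6],[0,0,0,0,0,0,0.6]]]' |grep -E "pos"
python3 - <<'E'
from h import *
state(); plan(*over(460.5,283.7,-5.5,110)); plan(*over(460.5,283.7,-5.5,36))
E
```

```text
tool_pos: [0.4567, 0.2852, 0.1623]
tool_pos: [0.4549, 0.2857, 0.162]
tool_pos: [0.4549, 0.2857, 0.1619]
tool_pos: [0.4549, 0.2857, 0.1619]
tool_pos: [0.4549, 0.2856, 0.1618]
tool_pos: [0.4549, 0.2855, 0.1617]
tool_pos: [0.4547, 0.2855, 0.1611]
t 21.97 tcp [0.4547, 0.2855, 0.1611] x [-0.995, 0.098, -0.003] z [0.003, 0.001, -1.0] q [21.0, 16.0, -63.0, 103.0, 16.0, 70.0, 37.0] F [-0.2, -0.3, 1.0] gap 0.6058413915341129 0.0
turn/6deg [0.01, -1.8, -0.02] then shift/25mm [0.01, -0.05, 2.08]
turn/6deg [0.01, -1.8, -0.02] then shift/25mm [0.58, -0.05, 4.98]
```

```bash
python3 -m crank '[[[0,-0.9,0,0,0,0,0.6],[0,-0.9,0,0,0,0,0.6],[0,0,0,0.1,-0.05,1,0.6],[0,0,0,0.1,0,1,0.6],[0,0,0,0.1,0,0.8,0.6]]]' |grep -E "pos"; python3 -m crank '[[[0,0,0,0,0,0,0.6],[0,0,0,0,0,0,0.6]]]' |grep pos;python3 - <<'E'
from h import *
state(); plan(*over(460.5,283.7,-5.5,36))
E
```

```text
tool_pos: [0.4603, 0.2831, 0.0902]
tool_pos: [0.4591, 0.2838, 0.0897]
t 22.55 tcp [0.4591, 0.2838, 0.0897] x [-0.978, 0.094, -0.187] z [0.187, -0.017, -0.982] q [17.0, 15.0, -62.0, 114.0, 26.0, 55.0, 27.0] F [0.0, 0.2, 0.1] gap 0.6049854631567598 0.0
turn/6deg [0.0, -0.03, 0.0] then shift/25mm [0.22, 0.0, 2.15]
```

```bash
python3 -m crank '[[[0,0,0,0.1,0,1,0.6],[0,0,0,0.12,0,0.8,0.6],[0,0,0,0,0,0.35,0.6],[0,0,0,0,0,0,0.5],[0,0,0,0,0,0,0]]]' 40 |grep -E "pos|force"; python3 -m crank '[[[0,0,0,0,0,0,0],[0,0,0,0,0,0,0],[0,0,0,0,0,0,0],[0,0,0,0,0,0,0],[0,0,0,0,0,0,0]]]'|grep -E "pos|force|gap";python3 -m crank '[[[0,0,0,0,0,0,0],[0,0,0,-0.1,0,-0.5,0],[0,0,0,-0.1,0,-0.5,0],[0,0,0,-0.2,0,-1,0],[0,0,0,-0.2,0,-1,0]]]'|grep -E "pos|force|gap"; python3 -m crank '[[[0,0,0,-0.2,0,-1,0],[0,0,0,-0.2,0,-1,0],[0,0,0,0,0,0,0]]]'|grep -E "pos|force|gap"; python3 - <<'E'
from h import *
state(); print(W(-4,-27.5,0)); plan(W(-4+3.6,-27.5,200),down(YAW,11))
E
```

```text
tool_pos: [0.4648, 0.2842, 0.037]
ft_force: [-0.2, 0.2, -0.2]
grasp_force: 0.0
tool_pos: [0.4652, 0.284, 0.0375]
ft_force: [-1.1, -1.9, 6.5]
finger_gap: 0.132
grasp_force: 41.1
tool_pos: [0.4639, 0.2831, 0.1126]
ft_force: [0.7, 0.2, -0.6]
finger_gap: 0.132
grasp_force: 40.0
tool_pos: [0.4677, 0.2856, 0.1687]
ft_force: [1.1, 1.4, -1.1]
finger_gap: 0.131
grasp_force: 40.0
t 24.05 tcp [0.4677, 0.2856, 0.1687] x [-0.976, 0.093, -0.196] z [0.196, -0.014, -0.981] q [23.0, 8.0, -66.0, 109.0, 18.0, 61.0, 35.0] F [1.1, 1.4, -1.1] gap 0.13141649475145248 40.0478732585907
[np.float64(0.5338071503608746), np.float64(-0.046802732905982164), 0.0]
turn/6deg [-0.25, 0.06, -1.5] then shift/25mm [-2.12, -13.44, -0.86]
```

```bash
python3 -m crank '[[[-0.1,0,-0.5,0,0,-0.5,0],[-0.1,0,-0.5,0,0,-0.4,0],[-0.05,0.06,-0.5,0,0,0,0],[0,0,0,-0.2,-1,0,0],[0,0,0,-0.2,-1,0,0]]]' |grep -E "pos|force"; python3 -m crank '[[[0,0,0,-0.2,-1,0,0],[0,0,0,-0.2,-1,0,0],[0,0,0,-0.2,-1,0,0],[0,0,0,-0.2,-1,0,0],[0,0,0,-0.2,-1,0,0]]]'|grep -E "pos|force|gap";python3 -m crank '[[[0,0,0,-0.2,-1,0,0],[0,0,0,-0.2,-1,0,0],[0,0,0,-0.2,-1,0,0],[0,0,0,-0.1,-1,0,0],[0,0,0,0,-1,0,0]]]'|grep -E "pos|force|gap"; python3 -m crank '[[[0,0,0,0,-1,0,0],[0,0,0,0,-0.4,0,0],[0,0,0,0,0,0,0],[0,0,0,0,0,0,0]]]'|grep -E "pos|force|gap"; python3 - <<'E'
from h import *
state(); plan(W(.65,-26.75,100),down(YAW,11.2))
E
```

```text
tool_pos: [0.4731, 0.2353, 0.1871]
ft_force: [0.3, -1.1, -1.7]
grasp_force: 40.1
tool_pos: [0.5063, 0.1098, 0.192]
ft_force: [0.5, 0.4, -2.2]
finger_gap: 0.13
grasp_force: 40.1
tool_pos: [0.5318, -0.0135, 0.1955]
ft_force: [0.1, 0.7, -1.0]
finger_gap: 0.129
grasp_force: 40.1
tool_pos: [0.5338, -0.0466, 0.1956]
ft_force: [0.1, 1.6, -1.6]
finger_gap: 0.13
grasp_force: 40.1
t 25.63 tcp [0.5338, -0.0466, 0.1956] x [-0.981, -0.064, -0.182] z [0.181, 0.01, -0.983] q [50.0, -1.0, -46.0, 109.0, -2.0, 61.0, 98.0] F [0.1, 1.6, -1.6] gap 0.12977819984439376 40.09203851222992
turn/6deg [-0.02, -0.12, -0.01] then shift/25mm [0.56, 0.02, 3.79]
```

```bash
python3 -m crank '[[[0,-0.12,0,0.14,0,0.95,0],[0,0,0,0.14,0,0.95,0],[0,0,0,0.14,0,0.95,0],[0,0,0,0.14,0,0.8,0],[0,0,0,0,0,0,0]]]' |grep -E "pos|force"; python3 -m crank '[[[0,0,0,0,0,0,0],[0,0,0,0,0,0,0]]]'|grep -E "pos|force|gap"; python3 - <<'E'
from h import *
state(); plan(W(.65,-26.75,88),down(YAW,11.2))
E
```

```text
tool_pos: [0.5345, -0.0444, 0.0997]
ft_force: [-2.0, -0.3, -1.3]
grasp_force: 40.1
tool_pos: [0.5389, -0.046, 0.1052]
ft_force: [0.3, -0.5, -0.1]
finger_gap: 0.127
grasp_force: 40.1
t 26.22 tcp [0.5389, -0.046, 0.1052] x [-0.978, -0.066, -0.197] z [0.196, 0.01, -0.98] q [48.0, 6.0, -47.0, 116.0, 5.0, 49.0, 93.0] F [0.3, -0.5, -0.1] gap 0.1266118511789653 40.06949007511139
turn/6deg [-0.03, 0.02, 0.02] then shift/25mm [0.15, 0.01, 0.67]
```

```bash
python3 -m crank '[[[-0.03,0.02,0.02,0.1,0,0.4,0],[0,0,0,0.05,0,0.25,0],[0,0,0,0,0,0.05,0],[0,0,0,0,0,0,0],[0,0,0,0,0,0,0]]]' |grep -E "pos|force"; python3 - <<'E'
from h import *
state(); plan(W(.65,-26.75,87.5),down(YAW,11.2))
E
```

```text
tool_pos: [0.5387, -0.0481, 0.0874]
ft_force: [-4.0, -1.1, 10.1]
grasp_force: 41.5
t 26.63 tcp [0.5387, -0.0481, 0.0874] x [-0.979, -0.062, -0.194] z [0.194, 0.011, -0.981] q [47.0, 8.0, -46.0, 116.0, 7.0, 47.0, 91.0] F [-4.0, -1.1, 10.1] gap 0.13130520124437353 41.53972148895264
turn/6deg [-0.02, 0.0, -0.02] then shift/25mm [0.01, 0.09, -0.0]
```

```bash
python3 -m crank '[[[0,0,0,0,0,-0.12,0],[-0.02,0,-0.02,0,0.09,0,0],[0,0,0,0,0,0,0],[0,0,0,0,0,0.08,0],[0,0,0,0,0,0,0]]]' |grep -E "pos|force"; python3 - <<'E'
from h import *
state(); plan(W(.65,-26.75,87.5),down(YAW,11.2))
E
```

```text
tool_pos: [0.5373, -0.0453, 0.0874]
ft_force: [-4.7, -1.1, 8.5]
grasp_force: 41.4
t 27.05 tcp [0.5373, -0.0453, 0.0874] x [-0.979, -0.064, -0.192] z [0.192, 0.014, -0.981] q [47.0, 8.0, -47.0, 116.0, 7.0, 47.0, 91.0] F [-4.7, -1.1, 8.5] gap 0.1299998449180701 41.403531432151794
turn/6deg [0.01, -0.02, -0.0] then shift/25mm [-0.04, -0.02, 0.0]
```

Release (part open), lift, and measure from a view.

```bash
python3 -m crank '[[[0,0,0,0,0,0,0.3],[0,0,0,0,0,0,0.4],[0,0,0,0,0,0,0.4],[0,0,0,0,0,0,0.4],[0,0,0,0,0,0,0.4]]]' |grep -E "pos|force|gap"; python3 -m crank '[[[0,0,0,-0.2,0,-0.95,0.4],[0,0,0,0,0,-1,0.4],[0,0,0,0.2,0,-1,0.4],[0,0,0,0.4,0,-1,0.4],[0,0,0,0.4,0.5,-1,0.5]]]'|grep -E "pos"; python3 -m crank '[[[0,0,0,0.4,1,-0.5,0.6],[0,0,0,0.4,1,-0.5,0.6],[0,0,0,0,1,0,0.6],[0,0,0,0,0,0,0.6],[0,0,0,0,0,0,0.6]]]'|grep -E "pos"
cat > wr.py <<'E'
from meas import *
state(); p,d,t,c=shot("wrist","w_"+sys.argv[1])
for n,lo,hi,y in(("red",0,6,82.5),("yellow",22,34,27.5),("green",50,80,-27.5)):
    m=hsvm(p,lo,hi)|(hsvm(p,174,180) if n=="red" else False)
    r=rect(m,c,.09,.118)
    if r:
        v=np.array(r["c"])-O*1000; ex=np.array([np.cos(th),np.sin(th)]); ey=np.array([-ex[1],ex[0]])
        print(n,r,"err x,y,yaw",round(v@ex+4,1),round(v@ey-y,1),round(r["yaw"]-YAW,1))
    print(n,"bench",rect(m,c,.045,.07))
E
python3 wr.py 9
```

```text
tool_pos: [0.5372, -0.0452, 0.0867]
ft_force: [0.2, 0.2, 0.1]
finger_gap: 0.398
grasp_force: 0.0
tool_pos: [0.4927, -0.0376, 0.2054]
tool_pos: [0.4638, 0.0386, 0.2256]
t 28.3 tcp [0.4638, 0.0386, 0.2256] x [-0.979, -0.068, -0.194] z [0.193, 0.014, -0.981] q [46.0, -16.0, -46.0, 116.0, -14.0, 65.0, 99.0] F [0.4, -0.0, -0.1] gap 0.5973280040342955 0.0
red {'c': (509.6, -182.9), 'size': (8.2, 7.9), 'yaw': -77.5, 'z': 0.0924, 'n': 90} err x,y,yaw -33.1 -244.2 -81.2
red bench {'c': (461.8, 58.8), 'size': (33.0, 4.7), 'yaw': -86.1, 'z': 0.0466, 'n': 171}
yellow {'c': (511.3, -206.5), 'size': (9.0, 8.7), 'yaw': 20.1, 'z': 0.0923, 'n': 95} err x,y,yaw -32.9 -212.9 16.4
yellow bench {'c': (566.3, 379.6), 'size': (64.4, 11.6), 'yaw': 11.1, 'z': 0.0561, 'n': 653}
green {'c': (531.6, -45.3), 'size': (63.9, 12.0), 'yaw': 3.5, 'z': 0.1071, 'n': 858} err x,y,yaw -2.1 1.6 -0.2
green bench {'c': (468.9, -50.4), 'size': (32.7, 3.7), 'yaw': -86.0, 'z': 0.0465, 'n': 139}
```

View pics/w_9.png

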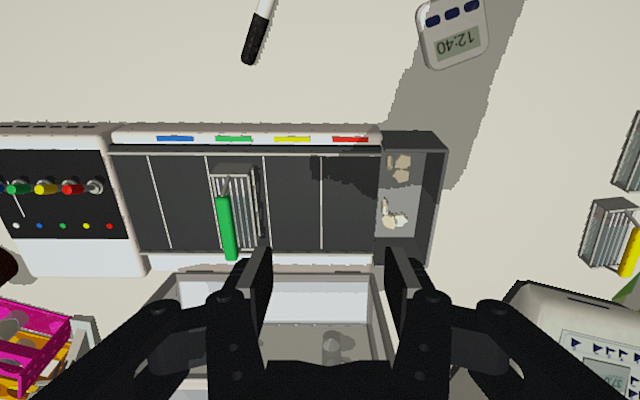

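```bash
python3 - <<'E'
from h import *
plan(*over(566.6,380.1,11.1,160)); plan(*over(566.6,380.1,11.1,36))
E
```

```text
turn/6deg [-0.22, 0.02, -1.19] then shift/25mm [-6.2, 12.66, 3.86]
turn/6deg [-0.22, 0.02, -1.19] then shift/25mm [-5.25, 12.66, 8.73]
```

```bash
python3 -m crank '[[[-0.11,0,-0.6,0,1,0,0.6],[-0.11,0,-0.59,0,1,0,0.6],[0,0,0,0,1,0,0.6],[0,0,0,0,1,0,0.6],[0,0,0,0,1,0,0.6]]]' |grep -E "pos"; python3 -m crank '[[[0,0,0,-0.5,1,0,0.6],[0,0,0,-0.5,1,0,0.6],[0,0,0,-0.5,1,0,0.6],[0,0,0,-0.5,1,0,0.6],[0,0,0,-0.5,1,0,0.6]]]' |grep -E "pos"; python3 -m crank '[[[0,0,0,-0.7,1,0.5,0.6],[0,0,0,-0.8,1,0.8,0.6],[0,0,0,-0.9,0.6,0.8,0.6],[0,0,0,-0.9,0,0.8,0.6],[0,0,0,-0.4,0,0.8,0.6]]]' |grep -E "pos"; python3 -m crank '[[[0,0,0,0,0,0,0.6],[0,0,0,0,0,0,0.6]]]' |grep -E "pos"; python3 - <<'E'
from h import *
state(); plan(*over(566.6,380.1,11.1,80));plan(*over(566.6,380.1,11.1,36))
E
python3 racks.py 10
```

```text
tool_pos: [0.4446, 0.1603, 0.2249]
tool_pos: [0.4826, 0.2945, 0.2383]
tool_pos: [0.5778, 0.3799, 0.1613]
tool_pos: [0.5752, 0.378, 0.1617]
t 29.77 tcp [0.5752, 0.378, 0.1617] x [-0.965, -0.186, -0.188] z [0.184, 0.036, -0.982] q [8.0, 31.0, -62.0, 91.0, 36.0, 68.0, 40.0] F [-0.1, -0.7, 0.8] gap 0.6011703654993482 0.0
turn/6deg [-0.0, -0.03, -0.03] then shift/25mm [0.8, 0.15, 3.17]
turn/6deg [-0.0, -0.03, -0.03] then shift/25mm [1.13, 0.15, 4.9]
t 29.77 tcp [0.5752, 0.378, 0.1617] x [-0.965, -0.186, -0.188] z [0.184, 0.036, -0.982] q [8.0, 31.0, -62.0, 91.0, 36.0, 68.0, 40.0] F [-0.1, -0.7, 0.8] gap 0.6011703654993482 0.0
red {'c': (479.2, 379.7), 'size': (34.3, 11.5), 'yaw': 7.4, 'z': 0.0572, 'n': 1167} plate: None
yellow {'c': (566.9, 381.2), 'size': (64.3, 10.9), 'yaw': 10.9, 'z': 0.0572, 'n': 1259} plate: None
green None plate: None
```

```bash
python3 -m crank '[[[0,0,0,0.28,0.17,1,0.6],[0,0,0,0.28,0,1,0.6],[0,0,0,0.28,0,1,0.6],[0,0,0,0.2,0,0.8,0.6],[0,0,0,0,0,0,0.6]]]' |grep -E "pos"; python3 -m crank '[[[0,0,0,0,0,0,0.6],[0,0,0,0,0,0,0.6]]]' |grep -E "pos"; python3 - <<'E'
from h import *
state(); plan(*over(566.9,380.9,11,36))
E
```

```text
tool_pos: [0.5647, 0.38, 0.0634]
tool_pos: [0.568, 0.3833, 0.0691]
t 30.4 tcp [0.568, 0.3833, 0.0691] x [-0.963, -0.187, -0.196] z [0.192, 0.039, -0.981] q [5.0, 35.0, -58.0, 97.0, 42.0, 60.0, 35.0] F [-0.6, -0.9, -0.7] gap 0.5983428386242762 0.0
turn/6deg [0.02, 0.05, 0.0] then shift/25mm [0.17, -0.09, 1.32]
```

```bash
python3 -m crank '[[[0,0,0,0.1,-0.09,0.8,0.6],[0,0,0,0.07,0,0.52,0.6],[0,0,0,0,0,0,0.6],[0,0,0,0,0,0,0.5],[0,0,0,0,0,0,0]]]' 40 |grep -E "pos|force"; python3 -m crank '[[[0,0,0,0,0,0,0],[0,0,0,0,0,0,0],[0,0,0,0,0,0,0],[0,0,0,0,0,0,0],[0,0,0,0,0,0,0]]]'|grep -E "pos|force|gap";python3 -m crank '[[[0,0,0,0,0,0,0],[0,0,0,-0.1,0,-0.5,0],[0,0,0,-0.1,0,-0.5,0],[0,0,0,-0.2,0,-1,0],[0,0,0,-0.2,0,-1,0]]]'|grep -E "pos|force|gap"; python3 -m crank '[[[0,0,0,-0.1,0,-1,0],[0,0,0,0,0,-1,0],[0,0,0,0,0,-1,0],[0,0,0,0,0,0,0],[0,0,0,0,0,0,0]]]'|grep -E "pos|force|gap"; python3 - <<'E'
from h import *
state(); plan(W(0,27.5,200),down(YAW,11.2))
E
```

```text
tool_pos: [0.57, 0.3815, 0.0343]
ft_force: [0.5, 0.3, -0.1]
grasp_force: 0.0
tool_pos: [0.5701, 0.3815, 0.0344]
ft_force: [-0.4, -0.2, 4.7]
finger_gap: 0.128
grasp_force: 39.8
tool_pos: [0.5693, 0.3804, 0.1104]
ft_force: [-0.3, 1.7, -1.3]
finger_gap: 0.13
grasp_force: 39.1
tool_pos: [0.5585, 0.3794, 0.1863]
ft_force: [-0.4, 0.5, -1.1]
finger_gap: 0.13
grasp_force: 39.2
t 32.07 tcp [0.5585, 0.3794, 0.1863] x [-0.962, -0.188, -0.196] z [0.192, 0.039, -0.981] q [9.0, 28.0, -64.0, 91.0, 35.0, 69.0, 41.0] F [-0.4, 0.5, -1.1] gap 0.1298980522170803 39.165653586387634
turn/6deg [0.25, 0.02, 1.19] then shift/25mm [1.8, -14.75, -0.91]
```

```bash
python3 -m crank '[[[0.12,0,0.6,0,-0.5,-0.5,0],[0.13,0,0.59,0.3,-1,-0.4,0],[0,0,0,0.3,-1,0,0],[0,0,0,0.3,-1,0,0],[0,0,0,0.3,-1,0,0]]]' |grep -E "pos|force"; python3 -m crank '[[[0,0,0,0.3,-1,0,0],[0,0,0,0.3,-1,0,0],[0,0,0,0,-1,0,0],[0,0,0,0,-1,0,0],[0,0,0,0,-1,0,0]]]'|grep -E "pos|force|gap";python3 -m crank '[[[0,0,0,0,-1,0,0],[0,0,0,0,-1,0,0],[0,0,0,0,-1,0,0],[0,0,0,0,-1,0,0],[0,0,0,0,-1,0,0]]]'|grep -E "pos|force|gap"; python3 -m crank '[[[0,0,0,0,-0.3,0,0],[0,0,0,0,0,0,0],[0,0,0,0,0,0,0]]]'|grep -E "pos|force|gap"; python3 - <<'E'
from h import *
state(); plan(W(.75,26.9,100),down(YAW,11.2)); plan(W(.75,26.9,84.4),down(YAW,11.2))
E
```

```text
tool_pos: [0.534, 0.262, 0.1986]
ft_force: [0.6, -0.3, -0.4]
grasp_force: 39.3
tool_pos: [0.5275, 0.1359, 0.1961]
ft_force: [0.2, -0.7, -0.8]
finger_gap: 0.135
grasp_force: 39.3
tool_pos: [0.5356, 0.0113, 0.1966]
ft_force: [0.3, -0.3, -0.7]
finger_gap: 0.133
grasp_force: 39.3
tool_pos: [0.5366, 0.0063, 0.1969]
ft_force: [0.6, 0.3, -1.5]
finger_gap: 0.129
grasp_force: 39.3
t 33.57 tcp [0.5366, 0.0063, 0.1969] x [-0.979, -0.064, -0.192] z [0.191, 0.013, -0.981] q [63.0, -1.0, -65.0, 109.0, -1.0, 60.0, 92.0] F [0.6, 0.3, -1.5] gap 0.12875771164504382 39.31757032871246
turn/6deg [0.0, -0.03, -0.0] then shift/25mm [0.81, 0.06, 3.79]
turn/6deg [0.0, -0.03, -0.0] then shift/25mm [0.93, 0.06, 4.4]
```

```bash
python3 -m crank '[[[0,-0.03,0,0.2,0.06,0.95,0],[0,0,0,0.2,0,0.95,0],[0,0,0,0.2,0,0.9,0],[0,0,0,0.2,0,0.8,0],[0,0,0,0,0,0,0]]]' |grep -E "pos|force"; python3 -m crank '[[[0,0,0,0,0,0,0],[0,0,0,0,0,0,0]]]'|grep -E "pos|force|gap"; python3 - <<'E'
from h import *
state(); plan(W(.75,26.9,85),down(YAW,11.2))
E
```

```text
tool_pos: [0.5312, 0.0094, 0.1012]
ft_force: [-0.4, -0.6, -1.1]
grasp_force: 39.3
tool_pos: [0.5359, 0.0084, 0.1067]
ft_force: [-0.4, -0.1, -2.5]
finger_gap: 0.132
grasp_force: 39.3
t 34.15 tcp [0.5359, 0.0084, 0.1067] x [-0.978, -0.066, -0.198] z [0.197, 0.013, -0.98] q [58.0, 9.0, -65.0, 116.0, 11.0, 49.0, 82.0] F [-0.4, -0.1, -2.5] gap 0.13212358131950663 39.346724152565
turn/6deg [-0.0, 0.03, 0.02] then shift/25mm [0.21, -0.02, 0.84]
```

```bash
python3 -m crank '[[[0,0.03,0.02,0.12,-0.02,0.4,0],[0,0,0,0.09,0,0.26,0],[0,0,0,0,0,0.1,0],[0,0,0,0,0,0,0],[0,0,0,0,0,0,0]]]' |grep -E "pos|force"; python3 - <<'E'
from h import *
state(); plan(W(.75,26.9,84.5),down(YAW,11.2))
E
```

```text
tool_pos: [0.534, 0.0063, 0.0863]
ft_force: [0.3, -0.8, -1.1]
grasp_force: 39.3
t 34.57 tcp [0.534, 0.0063, 0.0863] x [-0.979, -0.062, -0.194] z [0.193, 0.011, -0.981] q [57.0, 11.0, -64.0, 117.0, 14.0, 48.0, 79.0] F [0.3, -0.8, -1.1] gap 0.13205941311130498 39.33259427547455
turn/6deg [-0.01, -0.01, -0.02] then shift/25mm [-0.03, 0.06, 0.08]
```

Set down, release, lift, check.

```bash
python3 -m crank '[[[0,0,-0.02,-0.03,0.06,0.04,0],[0,0,0,0,0,0.06,0],[0,0,0,0,0,0,0],[0,0,0,0,0,0,0.3],[0,0,0,0,0,0,0.4]]]' |grep -E "pos|force"; python3 -m crank '[[[0,0,0,0,0,0,0.4],[0,0,0,0,0,0,0.4],[0,0,0,0,0,0,0.4]]]' |grep -E "pos|force|gap"; python3 -m crank '[[[0,0,0,-0.2,0,-0.95,0.4],[0,0,0,0,0,-1,0.4],[0,0,0,0.2,0,-1,0.4],[0,0,0,0.4,0,-1,0.4],[0,0,0,0.4,0.5,-1,0.5]]]'|grep -E "pos"; python3 -m crank '[[[0,0,0,0.4,1,-0.5,0.6],[0,0,0,0.4,1,-0.5,0.6],[0,0,0,0,1,0,0.6],[0,0,0,0,0,0,0.6],[0,0,0,0,0,0,0.6]]]'|grep -E "pos"; python3 wr.py 11;python3 - <<'E'
from h import *
plan(*over(463.9,377.1,7.4,160))
E
```

```text
tool_pos: [0.5351, 0.0079, 0.0837]
ft_force: [0.0, 0.2, 0.1]
grasp_force: 0.0
tool_pos: [0.5347, 0.0078, 0.0834]
ft_force: [-0.8, -0.6, 0.3]
finger_gap: 0.398
grasp_force: 0.0
tool_pos: [0.4903, 0.0161, 0.202]
tool_pos: [0.4647, 0.0866, 0.2191]
t 36.07 tcp [0.4647, 0.0866, 0.2191] x [-0.979, -0.069, -0.193] z [0.193, 0.011, -0.981] q [48.0, -17.0, -53.0, 115.0, -15.0, 64.0, 94.0] F [-0.4, -0.3, -0.5] gap 0.5984633553255407 0.0
red {'c': (509.4, -182.6), 'size': (8.6, 7.8), 'yaw': 57.3, 'z': 0.0922, 'n': 95} err x,y,yaw -33.2 -243.9 53.5
red bench {'c': (470.1, 377.1), 'size': (50.4, 11.2), 'yaw': 8.8, 'z': 0.0554, 'n': 532}
yellow {'c': (532.2, 8.3), 'size': (64.7, 12.5), 'yaw': 3.5, 'z': 0.1071, 'n': 934} err x,y,yaw 2.0 0.1 -0.2
yellow bench {'c': (465.5, 4.5), 'size': (33.4, 5.1), 'yaw': -85.4, 'z': 0.0466, 'n': 159}
green {'c': (532.0, -45.1), 'size': (63.7, 12.0), 'yaw': 4.1, 'z': 0.1072, 'n': 929} err x,y,yaw -1.7 1.8 0.3
green bench {'c': (469.0, -50.1), 'size': (33.5, 4.5), 'yaw': -86.4, 'z': 0.0465, 'n': 181}
turn/6deg [-0.13, 0.02, -0.58] then shift/25mm [-1.14, 11.59, 2.62]
```

```bash
python3 -m crank '[[[-0.13,0.02,-0.58,0,1,0,0.6],[0,0,0,0,1,0,0.6],[0,0,0,0,1,0,0.6],[0,0,0,0,1,0,0.6],[0,0,0,0,1,0,0.6]]]' |grep -E "pos"; python3 -m crank '[[[0,0,0,0,1,0,0.6],[0,0,0,0,1,0,0.6],[0,0,0,-0.2,1,0,0.6],[0,0,0,-0.2,1,0.3,0.6],[0,0,0,-0.2,1,0.3,0.6]]]' |grep -E "pos"; python3 -m crank '[[[0,0,0,-0.2,1,0.5,0.6],[0,0,0,-0.2,0.6,0.8,0.6],[0,0,0,-0.1,0,0.7,0.6],[0,0,0,0,0,0,0.6],[0,0,0,0,0,0,0.6]]]' |grep -E "pos"; python3 racks.py 12; python3 - <<'E'
from h import *
plan(*over(463.9,377.1,7.4,80));plan(*over(463.9,377.1,7.4,36))
E

```

```text
tool_pos: [0.4508, 0.2083, 0.2186]
tool_pos: [0.4553, 0.3205, 0.2108]
tool_pos: [0.4664, 0.3649, 0.1633]
t 37.37 tcp [0.4664, 0.3649, 0.1633] x [-0.975, -0.124, -0.185] z [0.184, 0.023, -0.983] q [16.0, 20.0, -70.0, 103.0, 30.0, 65.0, 33.0] F [-0.2, -0.9, 1.3] gap 0.5983403821746301 0.0
red {'c': (463.4, 377.9), 'size': (64.6, 11.5), 'yaw': 7.5, 'z': 0.0573, 'n': 1223} plate: None
yellow None plate: None
green {'c': (541.5, 563.9), 'size': (0.0, 0.0), 'yaw': 0.0, 'z': 0.0525, 'n': 1} plate: None
turn/6deg [-0.01, -0.03, -0.03] then shift/25mm [0.56, 0.49, 3.34]
turn/6deg [-0.01, -0.03, -0.03] then shift/25mm [0.89, 0.49, 5.07]
```

```bash
python3 -m crank '[[[0,-0.03,-0.03,0.2,0.5,1,0.6],[0,0,0,0.2,0,1,0.6],[0,0,0,0.2,0,1,0.6],[0,0,0,0.15,0,0.8,0.6],[0,0,0,0,0,0,0.6]]]' |grep -E "pos"; python3 -m crank '[[[0,0,0,0,0,0,0.6],[0,0,0,0,0,0,0.6]]]' |grep -E "pos"; python3 - <<'E'
from h import *
state(); plan(*over(463.7,377.4,7.4,36))
E
```

```text
tool_pos: [0.464, 0.3753, 0.0655]
tool_pos: [0.4659, 0.379, 0.0702]
t 38.0 tcp [0.4659, 0.379, 0.0702] x [-0.973, -0.127, -0.195] z [0.193, 0.026, -0.981] q [7.0, 27.0, -63.0, 108.0, 39.0, 57.0, 25.0] F [0.9, -0.5, 1.3] gap 0.599113309988212 0.0
turn/6deg [0.0, 0.04, 0.0] then shift/25mm [0.21, -0.05, 1.35]
```

```bash
python3 -m crank '[[[0,0,0,0.1,-0.05,0.8,0.6],[0,0,0,0.1,0,0.5,0.6],[0,0,0,0,0,0,0.6],[0,0,0,0,0,0,0.5],[0,0,0,0,0,0,0]]]' 40 |grep -E "pos|force"; python3 -m crank '[[[0,0,0,0,0,0,0],[0,0,0,0,0,0,0],[0,0,0,0,0,0,0],[0,0,0,0,0,0,0],[0,0,0,0,0,0,0]]]'|grep -E "pos|force|gap";python3 -m crank '[[[0,0,0,0,0,0,0],[0,0,0,-0.1,0,-0.5,0],[0,0,0,-0.1,0,-0.5,0],[0,0,0,-0.2,0,-1,0],[0,0,0,-0.2,0,-1,0]]]'|grep -E "pos|force|gap"; python3 -m crank '[[[0,0,0,-0.1,0,-1,0],[0,0,0,0,0,-1,0],[0,0,0,0,0,-1,0],[0,0,0,0,0,0,0],[0,0,0,0,0,0,0]]]'|grep -E "pos|force|gap"; python3 - <<'E'
from h import *
state(); plan(W(0,82.5,200),down(YAW,11.2))
E
```

```text
tool_pos: [0.4663, 0.3782, 0.0359]
ft_force: [0.9, -0.4, 0.3]
grasp_force: 0.0
tool_pos: [0.4663, 0.3783, 0.036]
ft_force: [-1.8, -0.9, 5.8]
finger_gap: 0.128
grasp_force: 39.9
tool_pos: [0.4655, 0.3774, 0.1123]
ft_force: [0.8, -0.4, -0.1]
finger_gap: 0.131
grasp_force: 39.2
tool_pos: [0.4548, 0.3769, 0.1875]
ft_force: [0.8, -1.0, -1.5]
finger_gap: 0.13
grasp_force: 39.2
t 39.67 tcp [0.4548, 0.3769, 0.1875] x [-0.972, -0.128, -0.195] z [0.193, 0.025, -0.981] q [16.0, 18.0, -72.0, 102.0, 28.0, 67.0, 33.0] F [0.8, -1.0, -1.5] gap 0.12967069053957608 39.234269857406616
turn/6deg [0.12, 0.01, 0.62] then shift/25mm [-2.26, -12.72, -0.06]
```

```bash
python3 -m crank '[[[0.06,0,0.31,0,-0.5,-0.3,0],[0.06,0,0.31,-0.2,-1,-0.2,0],[0,0,0,-0.2,-1,0,0],[0,0,0,-0.2,-1,0,0],[0,0,0,-0.2,-1,0,0]]]' |grep -E "pos|force"; python3 -m crank '[[[0,0,0,-0.2,-1,0,0],[0,0,0,-0.2,-1,0,0],[0,0,0,-0.2,-1,0,0],[0,0,0,-0.2,-1,0,0],[0,0,0,-0.2,-1,0,0]]]'|grep -E "pos|force|gap";python3 -m crank '[[[0,0,0,-0.2,-1,0,0],[0,0,0,-0.2,-1,0,0],[0,0,0,0,-1,0,0],[0,0,0,0,-0.2,0,0],[0,0,0,0,0,0,0]]]'|grep -E "pos|force|gap"; python3 - <<'E'
from h import *
state(); plan(W(-.6,83,100),down(YAW,11.2)); plan(W(-.6,83,86),down(YAW,11.2))
E
```

```text
tool_pos: [0.48, 0.2637, 0.2004]
ft_force: [-0.1, 0.3, -0.9]
grasp_force: 39.3
tool_pos: [0.5125, 0.1401, 0.2057]
ft_force: [-0.7, 0.9, -1.4]
finger_gap: 0.13
grasp_force: 39.3
tool_pos: [0.5274, 0.0601, 0.2074]
ft_force: [1.4, 0.3, -0.6]
finger_gap: 0.132
grasp_force: 39.3
t 40.92 tcp [0.5274, 0.0601, 0.2074] x [-0.98, -0.059, -0.189] z [0.189, 0.011, -0.982] q [55.0, -3.0, -63.0, 109.0, -2.0, 61.0, 87.0] F [1.4, 0.3, -0.6] gap 0.13220294460171816 39.33183789253235
turn/6deg [-0.02, -0.05, -0.05] then shift/25mm [0.72, 0.14, 4.23]
turn/6deg [-0.02, -0.05, -0.05] then shift/25mm [0.83, 0.14, 4.78]
```

```bash
python3 -m crank '[[[-0.02,-0.05,-0.05,0.2,0.14,1,0],[0,0,0,0.2,0,1,0],[0,0,0,0.2,0,1,0],[0,0,0,0.2,0,0.9,0],[0,0,0,0,0,0,0]]]' |grep -E "pos|force"; python3 -m crank '[[[0,0,0,0,0,0,0],[0,0,0,0,0,0,0]]]'|grep -E "pos|force|gap"; python3 - <<'E'
from h import *
state(); plan(W(-.6,83,86.5),down(YAW,11.2))
E
```

```text
tool_pos: [0.5227, 0.0677, 0.1041]
ft_force: [-1.3, -0.7, -1.2]
grasp_force: 39.4
tool_pos: [0.528, 0.0677, 0.1102]
ft_force: [-0.1, 0.3, -0.5]
finger_gap: 0.129
grasp_force: 39.4
t 41.5 tcp [0.528, 0.0677, 0.1102] x [-0.978, -0.07, -0.198] z [0.198, 0.015, -0.98] q [51.0, 7.0, -65.0, 116.0, 11.0, 50.0, 76.0] F [-0.1, 0.3, -0.5] gap 0.12937776204573775 39.38892066478729
turn/6deg [0.02, 0.04, 0.06] then shift/25mm [0.12, -0.16, 0.94]
```

```bash
python3 -m crank '[[[0.02,0.03,0.05,0.06,-0.1,0.4,0],[0,0,0,0.06,0,0.35,0],[0,0,0,0,0,0.1,0],[0,0,0,0,0,0,0],[0,0,0,0,0,0,0]]]' |grep -E "pos|force"; python3 - <<'E'
from h import *
state(); plan(W(-.6,83,86),down(YAW,11.2))
E
```

```text
tool_pos: [0.5296, 0.0643, 0.0888]
ft_force: [-0.8, 0.3, -1.2]
grasp_force: 39.4
t 41.92 tcp [0.5296, 0.0643, 0.0888] x [-0.979, -0.064, -0.196] z [0.195, 0.012, -0.981] q [49.0, 10.0, -63.0, 117.0, 15.0, 48.0, 72.0] F [-0.8, 0.3, -1.2] gap 0.1307844875625493 39.377397894859314
turn/6deg [-0.01, 0.01, -0.0] then shift/25mm [0.01, -0.02, 0.11]
```

```bash
python3 -m crank '[[[0,0,0,0,-0.02,0.08,0],[0,0,0,0,0,0.06,0],[0,0,0,0,0,0,0],[0,0,0,0,0,0,0.3],[0,0,0,0,0,0,0.4]]]' |grep -E "pos|force"; python3 -m crank '[[[0,0,0,0,0,0,0.4],[0,0,0,0,0,0,0.4],[0,0,0,0,0,0,0.4]]]' |grep -E "pos|force|gap"; python3 -m crank '[[[0,0,0,-0.2,0,-0.95,0.4],[0,0,0,0,0,-1,0.4],[0,0,0,0.2,0,-1,0.4],[0,0,0,0.4,0,-1,0.4],[0,0,0,0.4,0,-1,0.5]]]'|grep -E "pos"; python3 -m crank '[[[0,0,0,0.4,-1,-0.5,0.6],[0,0,0,0.4,-1,-0.5,0.6],[0,0,0,0,-1,0,0.6],[0,0,0,0,-1,0,0.6],[0,0,0,0,0,0,0.6]]]'|grep -E "pos"; python3 -m crank '[[[0,0,0,0,-1,0,0],[0,0,0,0,-1,0,0],[0,0,0,0,0,0,0],[0,0,0,0,0,0,0],[0,0,0,0,0,0,0]]]'|grep -E "pos";python3 wr.py 13
```

```text
tool_pos: [0.5301, 0.0635, 0.0848]
ft_force: [0.6, 0.2, -0.4]
grasp_force: 0.0
tool_pos: [0.5294, 0.0635, 0.0841]
ft_force: [-0.9, -1.1, 0.2]
finger_gap: 0.403
grasp_force: 0.0
tool_pos: [0.4855, 0.0616, 0.2027]
tool_pos: [0.4676, -0.0456, 0.2224]
tool_pos: [0.4712, -0.0896, 0.2222]
t 43.83 tcp [0.4712, -0.0896, 0.2222] x [-0.979, -0.064, -0.193] z [0.193, 0.013, -0.981] q [55.0, -12.0, -40.0, 114.0, -12.0, 65.0, 113.0] F [0.1, 0.4, -0.4] gap -0.00018899478943558637 0.0
red {'c': (528.1, 63.1), 'size': (67.6, 12.2), 'yaw': 3.7, 'z': 0.1069, 'n': 1071} err x,y,yaw 1.5 0.0 -0.0
red bench {'c': (461.5, 58.8), 'size': (33.6, 4.4), 'yaw': -86.0, 'z': 0.0467, 'n': 166}
yellow {'c': (532.2, 7.5), 'size': (65.3, 11.6), 'yaw': 3.8, 'z': 0.107, 'n': 922} err x,y,yaw 1.9 -0.7 0.0
yellow bench {'c': (465.2, 4.1), 'size': (33.5, 4.6), 'yaw': -86.1, 'z': 0.0465, 'n': 175}
green {'c': (531.4, -46.2), 'size': (63.9, 10.9), 'yaw': 3.9, 'z': 0.1072, 'n': 849} err x,y,yaw -2.4 0.8 0.1
green bench {'c': (468.9, -51.0), 'size': (32.7, 4.7), 'yaw': -86.5, 'z': 0.0465, 'n': 175}
```

View pics/w_13.png

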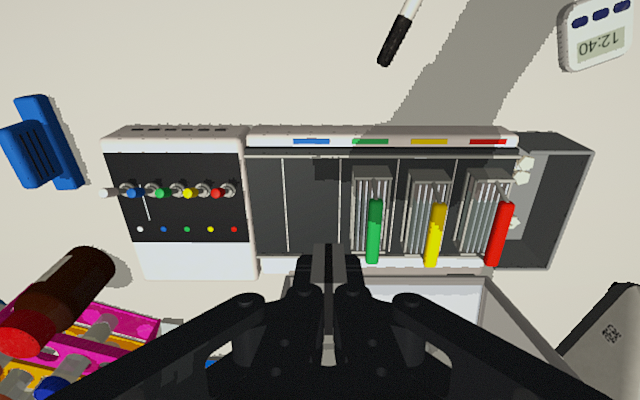

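```bash
python3 - <<'E'
from meas import *
p,d,t,c=shot("wrist"); ex=np.array([np.cos(th),np.sin(th)]); ey=np.array([-ex[1],ex[0]])
h=cv2.cvtColor(p,cv2.COLOR_RGB2HSV); V=c[...,:2]*1000-O*1000; X=V@ex; Y=V@ey; Z=c[...,2]*1000
m=(p.min(2)>120)&(X>-60)&(X<60)&(Y>95)&(Y<170)&(Z<49)
n,l,s,_=cv2.connectedComponentsWithStats(m.astype(np.uint8))
for i in range(1,n):
    if s[i,4]>15: k=l==i; print(s[i].tolist(),"W",np.round([X[k].mean(),Y[k].mean(),Y[k].min(),Z[k].min(),Z[k].max()],0), p[k].mean(0).round())
plan(W(-66,-161.7,110),down(YAW,11)); plan(W(-62,-161.7,78),down(YAW,11))
E
```

```text
[507, 148, 41, 89, 1787] W [ -3. 152. 113.  11.  48.] [161. 163. 155.]
turn/6deg [-0.01, 0.03, 0.01] then shift/25mm [0.73, -3.84, 4.44]
turn/6deg [-0.01, 0.03, 0.01] then shift/25mm [0.82, -3.84, 5.72]
```

```bash
python3 -m crank '[[[0,0,0,0.2,-1,0,0],[0,0,0,0.2,-1,0,0],[0,0,0,0.2,-1,0.5,0],[0,0,0,0.1,-0.84,1,0],[0,0,0,0,0,1,0]]]' |grep -E "pos"; python3 -m crank '[[[0,0,0,0,0,1,0],[0,0,0,0,0,0.8,0],[0,0,0,0,0,0,0],[0,0,0,0,0,0,0]]]' |grep -E "pos"; python3 - <<'E'
from h import *
state(); plan(W(-62,-161.7,78),down(YAW,11))
E
```

```text
tool_pos: [0.4725, -0.1912, 0.158]
tool_pos: [0.4808, -0.1848, 0.1132]
t 44.68 tcp [0.4808, -0.1848, 0.1132] x [-0.979, -0.065, -0.192] z [0.192, 0.014, -0.981] q [57.0, 2.0, -36.0, 118.0, -4.0, 51.0, 118.0] F [0.0, 0.4, -1.4] gap -0.0006130306763236121 0.0
turn/6deg [0.01, 0.02, 0.01] then shift/25mm [0.11, 0.0, 1.41]
```

```bash
python3 -m crank '[[[0,0,0,0.11,0,0.7,0],[0,0,0,0,0,0.7,0],[0,0,0,0,0,0,0],[0,0,0,-0.4,0,0.08,0],[0,0,0,-0.4,0,0.08,0]]]' |grep -E "pos|ft"; python3 -m crank '[[[0,0,0,-0.2,0,0.04,0],[0,0,0,-0.2,0,0.04,0],[0,0,0,0,0,0,0],[0,0,0,0,0,0,0]]]' |grep -E "pos|ft"; python3 - <<'E'
from h import *
state(); plan(W(-32.3,-161.7,78),down(YAW,11)); shot("wrist","w_14")
E
```

```text
tool_pos: [0.5057, -0.1851, 0.0805]
ft_force: [-2.1, 0.9, 2.0]
tool_pos: [0.516, -0.1839, 0.0794]
ft_force: [0.4, 0.1, -0.2]
t 45.43 tcp [0.516, -0.1839, 0.0794] x [-0.979, -0.064, -0.194] z [0.194, 0.011, -0.981] q [54.0, 9.0, -36.0, 115.0, 2.0, 47.0, 111.0] F [0.4, 0.1, -0.2] gap 0.00012843866319692075 0.0
turn/6deg [-0.01, 0.03, 0.0] then shift/25mm [0.07, 0.06, 0.04]
```

View pics/w_14.png

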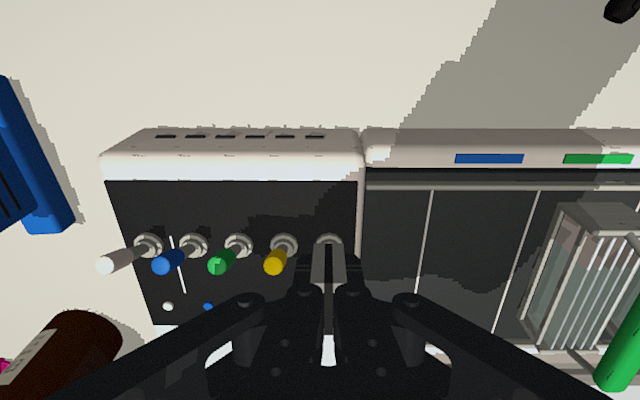

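```bash
python3 -m crank '[[[0,0,0,0.6,0,-0.12,0],[0,0,0,0.6,0,-0.12,0],[0,0,0,0,-0.5,0,0],[0,0,0,0,-0.43,0,0],[0,0,0,0,0,0,0]]]' |grep -E "pos|ft"; python3 -m crank '[[[0,0,0,-0.4,0,0.08,0],[0,0,0,-0.4,0,0.08,0],[0,0,0,-0.2,0,0.04,0],[0,0,0,-0.2,0,0.04,0],[0,0,0,0,0,0,0]]]' |grep -E "pos|ft";python3 -m crank '[[[0,0,0,0,0,0,0],[0,0,0,0.6,0,-0.12,0],[0,0,0,0.6,0,-0.12,0],[0,0,0,0,0,0,0]]]' |grep -E "pos|ft"; cat > sw.py <<'E'
from meas import *
p,d,t,c=shot("wrist","w_sw"+sys.argv[1]); ex=np.array([np.cos(th),np.sin(th)]); ey=np.array([-ex[1],ex[0]])
w=cv2.cvtColor(p,cv2.COLOR_RGB2HSV)
for n,m in(("red",hsvm(p,0,6)|hsvm(p,174,180)),("yellow",hsvm(p,22,34)),("green",hsvm(p,50,80)),("blue",hsvm(p,100,125)),("main",(w[...,1]<50)&(w[...,2]>150))):
    V=c[...,:2]*1000-O*1000; k=m&(V@ey<-150)&(V@ey>-275)&(c[...,2]>.08)&(c[...,2]<.1)&(abs(V@ex+23)<25)
    if k.sum()>10: print(n,k.sum(),"tip dx",round(np.median((V@ex)[k])+23.5,1),"y",round(np.median((V@ey)[k]),1))
E
python3 - <<'E'
from h import *
state(); plan(W(-62,-185.7,78),down(YAW,11))
E
python3 sw.py a
```

```text
tool_pos: [0.4869, -0.2125, 0.0793]
ft_force: [0.2, -1.4, 1.3]
tool_pos: [0.5188, -0.2063, 0.0789]
ft_force: [0.0, 0.5, -0.2]
tool_pos: [0.4836, -0.2094, 0.0779]
ft_force: [-0.7, -0.5, -0.7]
t 46.65 tcp [0.4836, -0.2094, 0.0779] x [-0.98, -0.062, -0.19] z [0.19, 0.012, -0.982] q [58.0, 7.0, -36.0, 118.0, -1.0, 47.0, 117.0] F [-0.7, -0.5, -0.7] gap -0.00271582212516855 0.0
turn/6deg [-0.01, -0.01, -0.02] then shift/25mm [-0.11, 0.03, 0.02]
yellow 334 tip dx 7.2 y -186.4
main 156 tip dx -16.0 y -258.8
```

```bash
python3 -m crank '[[[0,0,0,0,-0.5,0,0],[0,0,0,0,-0.4,0,0],[0,0,0,0,0,0,0],[0,0,0,-0.4,0,0.08,0],[0,0,0,-0.4,0,0.08,0]]]' |grep -E "pos|ft"; python3 -m crank '[[[0,0,0,-0.2,0,0.04,0],[0,0,0,-0.25,0,0.05,0],[0,0,0,0,0,0,0],[0,0,0,0,0,0,0]]]' |grep -E "pos|ft";python3 -m crank '[[[0,0,0,0.6,0,-0.12,0],[0,0,0,0.6,0,-0.12,0],[0,0,0,0.5,0,-1,0],[0,0,0,0.5,0,-1,0],[0,0,0,0.5,0,-1,0]]]' |grep -E "pos|ft"; python3 -m crank '[[[0,0,0,0,1,-1,0],[0,0,0,0,1,-1,0],[0,0,0,0,1,-1,0],[0,0,0,0,0,0,0],[0,0,0,0,0,0,0]]]' |grep -E "pos|ft"; python3 sw.py b; python3 wr.py 15|grep plate; python3 - <<'E'
from h import *
state()
c=np.load("top0.npy"); 
p,d,t,c=shot("top","top2")
print([(round(float(r["score"]),2),np.round(r["at"],3).tolist()) for n in("top",) for r in finder.spot_in(n,"hood_bar")])
V=c[...,:2]-O; ex=np.array([np.cos(th),np.sin(th)]); ey=np.array([-ex[1],ex[0]])
k=(c[...,2]>.22)&(c[...,2]<.30)&(V@ex>.03)&(V@ex<.14)&(abs(V@ey)<.13)
q=c[k]; print(k.sum(),"hood high pts W x",np.percentile((V@ex)[k],[2,25,50,75,98]).round(3),"y",np.percentile((V@ey)[k],[2,50,98]).round(3),"z",np.percentile(q[:,2],[2,25,50,75,98]).round(3))
E
```

```text
tool_pos: [0.5089, -0.2307, 0.0786]
ft_force: [-2.3, -1.0, 1.4]
tool_pos: [0.5207, -0.2288, 0.0787]
ft_force: [-0.4, 0.6, 0.1]
tool_pos: [0.4374, -0.2341, 0.1456]
ft_force: [0.1, -0.5, 1.0]
tool_pos: [0.4197, -0.1603, 0.2205]
ft_force: [-0.4, -0.6, 0.2]
red 37 tip dx 5.9 y -164.9
yellow 144 tip dx 7.2 y -185.9
green 136 tip dx 7.4 y -209.6
blue 91 tip dx -14.7 y -233.1
main 61 tip dx -14.8 y -258.1
t 48.38 tcp [0.4184, -0.1611, 0.2181] x [-0.979, -0.064, -0.193] z [0.193, 0.011, -0.981] q [62.0, -15.0, -34.0, 118.0, -16.0, 66.0, 127.0] F [0.5, -0.0, -1.1] gap -0.0003826015555167864 0.0
[(0.63, [0.629, -0.017, 0.205])]
183 hood high pts W x [0.097 0.099 0.102 0.105 0.109] y [-0.049 -0.001  0.046] z [0.223 0.25  0.252 0.254 0.256]
```

```bash
python3 - <<'E'
from h import *
c=np.load("top0.npy"); k=(c[...,2]>.3)&(c[...,0]>.45)&(abs(c[...,1])<.3); q=c[k]
for lo in np.arange(.3,.9,.1):
    a=q[(q[:,2]>lo)&(q[:,2]<lo+.1)]
    if len(a): print(round(lo,1),len(a),"xmin",a[:,0].min().round(3))
def rot90(yaw,tilt=0): # tool x = warmer +y, tool y = warmer +x; tilt>0 leans hand back to robot
    a=np.radians(yaw); B=np.array([[-np.sin(a),np.cos(a),0],[np.cos(a),np.sin(a),0],[0,0,-1.]]).T
    return R.from_rotvec(np.radians(tilt)*-np.array([-np.sin(a),np.cos(a),0])).as_matrix()@B
plan(W(60,0,330),rot90(YAW)); plan(W(102,0,310),rot90(YAW))
E
cat >> h.py <<'E'
def rot90(yaw,tilt=0):
    a=np.radians(yaw); B=np.array([[-np.sin(a),np.cos(a),0],[np.cos(a),np.sin(a),0],[0,0,-1.]]).T
    return R.from_rotvec(np.radians(tilt)*-np.array([-np.sin(a),np.cos(a),0])).as_matrix()@B
E
```

```text
0.3 12764 xmin 0.721
0.4 5083 xmin 0.754
0.6 7566 xmin 0.722
turn/6deg [1.46, 1.45, 14.93] then shift/25mm [5.36, 7.47, -4.51]
turn/6deg [1.46, 1.45, 14.93] then shift/25mm [5.36, 9.15, -3.71]
```

```bash
python3 -m crank '[[[0,0.9,0,-0.5,0,-1,0.6],[0,0.95,0,-0.5,0,-1,0.6],[0,0,0,-0.5,0.5,-1,0.6],[0,0,0,-0.5,1,-1,0.6],[0,0,0,-0.5,1,-0.5,0.6]]]' |grep -E "pos|ft"; python3 -m crank '[[[0,0,1,0,0,0,0.6],[0,0,1,0,0,0,0.6],[0,0,1,0,0,0,0.6],[0,0,1,0,0,0,0.6],[0,0,1,0,0,0,0.6]]]' |grep -E "pos";python3 -m crank '[[[0,0,1,0,0,0,0.6],[0,0,1,0,0,0,0.6],[0,0,1,0,0,0,0.6],[0,0,1,0,0,0,0.6],[0,0,1,0,0,0,0.6]]]' |grep -E "pos";python3 -m crank '[[[0,0,1,0,0,0,0.6],[0,0,1,0,0,0,0.6],[0,0,1,0,0,0,0.6],[0,0,1,0,0,0,0.6],[0,0,1,0,0,0,0.6]]]' |grep -E "pos"; python3 - <<'E'
from h import *
state(); plan(W(60,0,330),rot90(YAW,15)); plan(W(106,0,300),rot90(YAW,15))
E
```

```text
tool_pos: [0.471, -0.0956, 0.3353]
ft_force: [-0.2, 0.6, -0.7]
tool_pos: [0.4694, -0.0955, 0.3328]
tool_pos: [0.4693, -0.0956, 0.3329]
tool_pos: [0.4693, -0.0956, 0.3329]
t 50.15 tcp [0.4693, -0.0956, 0.3329] x [-0.059, 0.998, 0.002] z [-0.0, 0.002, -1.0] q [63.0, -4.0, -51.0, 95.0, -3.0, 87.0, 16.0] F [-0.7, -0.1, -0.6] gap 0.599323532469596 0.0
turn/6deg [-2.5, -0.01, -0.07] then shift/25mm [2.88, 5.05, 1.47]
turn/6deg [-2.5, -0.01, -0.07] then shift/25mm [2.88, 6.52, 3.11]
```

```bash
python3 -m crank '[[[-0.83,0,0,0.7,0,-0.3,0.6],[-0.83,0,0,0.7,0.5,-0.3,0.6],[-0.84,0,0,0.7,0.7,0,0.6],[0,0,0,0.78,1,0.5,0.6],[0,0,0,0,1,0.5,0.6]]]' |grep -E "pos"; python3 -m crank '[[[0,0,0,0,1,0.5,0.6],[0,0,0,0,1,0.5,0.6],[0,0,0,0,0.7,0.7,0.6],[0,0,0,0,0,0,0.6],[0,0,0,0,0,0,0.6]]]' |grep -E "pos";python3 - <<'E'
from h import *
state(); plan(W(106,0,234.5),rot90(YAW,15))
E
```

```text
tool_pos: [0.5484, -0.0145, 0.3419]
tool_pos: [0.6242, -0.0131, 0.3154]
t 50.98 tcp [0.6242, -0.0131, 0.3154] x [-0.065, 0.998, 0.005] z [0.254, 0.022, -0.967] q [54.0, 8.0, -60.0, 92.0, 7.0, 70.0, -2.0] F [-0.0, 0.2, -0.1] gap 0.6012179076189385 0.0
turn/6deg [-0.04, -0.05, -0.02] then shift/25mm [-0.01, -0.16, 3.31]
```

```bash
python3 -m crank '[[[0,0,0,0,-0.16,0.8,0.6],[0,0,0,0,0,0.8,0.6],[0,0,0,0,0,0.8,0.6],[0,0,0,0,0,0.8,0.6],[0,0,0,0,0,0,0.6]]]' 25 |grep -E "pos|ft"; python3 -m crank '[[[0,0,0,0,0,0,0.6],[0,0,0,0,0,0,0.6]]]' |grep -E "pos|ft"; python3 - <<'E'
from h import *
state(); plan(W(106,0,234.5),rot90(YAW,15)); p,d,t,c=shot("wrist","w_16")
V=c[...,:2]-O; ex=np.array([np.cos(th),np.sin(th)]); ey=np.array([-ex[1],ex[0]])
k=(c[...,2]>.235)&(c[...,2]<.27)&(V@ex>.08)&(V@ex<.13)&(V@ey>.015)&(V@ey<.045)
print(k.sum(),(V@ex)[k].mean(),(V@ex)[k].min(),(V@ex)[k].max(),np.percentile(c[k][:,2],[5,50,95]) if k.any() else 0)
E
```

```text
tool_pos: [0.6388, -0.0125, 0.2364]
ft_force: [-0.6, -0.5, -0.3]
tool_pos: [0.6415, -0.0117, 0.2419]
ft_force: [-0.0, 0.1, 1.3]
t 51.57 tcp [0.6415, -0.0117, 0.2419] x [-0.065, 0.998, -0.002] z [0.261, 0.015, -0.965] q [51.0, 13.0, -58.0, 96.0, 13.0, 62.0, -6.0] F [-0.0, 0.1, 1.3] gap 0.6015385049648002 0.0
turn/6deg [0.03, 0.02, -0.0] then shift/25mm [-0.02, -0.07, 0.29]
1934 0.10445183138357028 0.09955005657526349 0.11149113181529767 [0.24938577 0.25336434 0.25490915]
```

```bash
python3 -m crank '[[[0,0,0,0,0,0.28,0.6],[0,0,0,0,0,0,0.5],[0,0,0,0,0,0,0.3],[0,0,0,0,0,0,0],[0,0,0,0,0,0,0]]]' 25 |grep -E "pos|ft"; python3 -m crank '[[[0,0,0,0,0,0,0],[0,0,0,0,0,0,0],[0,0,0,0,0,0,0],[0,0,0,0,0,0,0]]]' |grep -E "pos|ft|force|gap"; cat > bar.py <<'E'
from h import *
import math
o=bot.get_obs(); z=np.array(o["tcp_rot"])[:,2]; b=np.array(o["tool_pos"])+(-float(sys.argv[1]))*z/1000
v=b[:2]-O; x=1000*(v@[np.cos(th),np.sin(th)]); y=1000*(v@[-np.sin(th),np.cos(th)]); zz=b[2]*1000
rx,rz=86-x,zz-52; a0=math.atan2(rz,rx)-math.atan2(58,188); r=math.hypot(rx,rz)
print("bar W",round(x,1),round(y,1),round(zz,1),"r",round(r,1),"a",round(a0,3),"F",np.round(o["ft_force"],1),"gap",round(o["finger_gap"],3),"t",round(o["t"],1))
o_z=math.degrees(math.atan2(z[0],-z[2])); print("tilt",round(o_z,1))
tool=np.array(o["tcp_rot"])
for a in [float(s) for s in sys.argv[2:]]:
    f=a+math.atan2(58,188); bx=86-196.7*math.cos(f); bz=52+196.7*math.sin(f)
    d=np.array(W(bx,y,bz))-b
    print("a",a,"shift/25mm",np.round(tool.T@d/.025,2).tolist())
E
python3 bar.py 14 1.2 1.0 0.8
```

```text
tool_pos: [0.6439, -0.0114, 0.2344]
ft_force: [1.3, 0.0, 0.2]
tool_pos: [0.6439, -0.0113, 0.2343]
ft_force: [2.1, 0.1, 2.7]
finger_gap: 0.127
grasp_force: 24.9
bar W 104.5 0.7 247.8 r 196.7 a 1.366 F [2.1 0.1 2.7] gap 0.127 t 52.4
tilt 15.1
a 1.2 shift/25mm [-0.0, -1.25, -0.35]
a 1.0 shift/25mm [-0.0, -2.82, -0.5]
a 0.8 shift/25mm [-0.0, -4.38, -0.33]
```

```bash
python3 -m crank '[[[0,0,0,0,-0.4,-0.12,0],[0,0,0,0,-0.4,-0.12,0],[0,0,0,0,-0.45,-0.11,0],[0,0,0,0,0,0,0]]]' |grep -E "pos|ft|gap"; python3 bar.py 14 1.1 1.0 .9 0.8
```

```text
tool_pos: [0.6105, -0.0135, 0.2352]
ft_force: [-0.1, 0.7, 5.6]
finger_gap: 0.125
bar W 71.1 0.8 248.7 r 197.3 a 1.196 F [-0.1  0.7  5.6] gap 0.125 t 52.7
tilt 15.1
a 1.1 shift/25mm [-0.0, -0.75, -0.08]
a 1.0 shift/25mm [-0.0, -1.54, -0.12]
a 0.9 shift/25mm [-0.0, -2.32, -0.07]
a 0.8 shift/25mm [-0.0, -3.1, 0.05]
```

Smooth. Continue in small arcs.

```bash
python3 -m crank '[[[0,0,0,0,-0.38,-0.04,0],[0,0,0,0,-0.38,-0.04,0],[0,0,0,0,-0.4,-0.02,0],[0,0,0,0,-0.4,-0.02,0],[0,0,0,0,0,0,0]]]' |grep -E "pos|ft|gap"; python3 -m crank '[[[0,0,0,0,-0.38,0.02,0],[0,0,0,0,-0.38,0.03,0],[0,0,0,0,-0.38,0.05,0],[0,0,0,0,-0.4,0.07,0],[0,0,0,0,0,0,0]]]' |grep -E "pos|ft|gap"; python3 bar.py 14 .7 .6 .5 .4 .3
```

```text
tool_pos: [0.5718, -0.0159, 0.2278]
ft_force: [-4.1, 1.3, 9.5]
finger_gap: 0.131
tool_pos: [0.5343, -0.0183, 0.2119]
ft_force: [-5.1, 0.5, 4.5]
finger_gap: 0.128
bar W -5.3 0.9 225.4 r 195.9 a 0.787 F [-5.1  0.5  4.5] gap 0.128 t 53.5
tilt 14.8
a 0.7 shift/25mm [-0.0, -0.67, 0.15]
a 0.6 shift/25mm [0.0, -1.4, 0.43]
a 0.5 shift/25mm [0.0, -2.11, 0.78]
a 0.4 shift/25mm [0.0, -2.77, 1.2]
a 0.3 shift/25mm [0.0, -3.39, 1.68]
```

```bash
python3 -m crank '[[[0,0,0,0,-0.33,0.07,0],[0,0,0,0,-0.34,0.08,0],[0,0,0,0,-0.36,0.13,0],[0,0,0,0,-0.36,0.15,0],[0,0,0,0,0,0,0]]]' 35 |grep -E "pos|ft|gap"; python3 bar.py 14 .6 .5 .4 .3 .2; python3 -c "
from h import *
state()"
```

```text
tool_pos: [0.5023, -0.0203, 0.1908]
ft_force: [-3.1, 0.6, 0.4]
finger_gap: 0.124
bar W -37.2 1.0 204.4 r 196.0 a 0.592 F [-3.1  0.6  0.4] gap 0.124 t 54.0
tilt 14.7
a 0.6 shift/25mm [-0.0, 0.05, -0.05]
a 0.5 shift/25mm [-0.0, -0.65, 0.3]
a 0.4 shift/25mm [-0.0, -1.32, 0.72]
a 0.3 shift/25mm [-0.0, -1.94, 1.2]
a 0.2 shift/25mm [-0.0, -2.51, 1.75]
t 53.95 tcp [0.5023, -0.0203, 0.1908] x [-0.065, 0.998, -0.0] z [0.254, 0.016, -0.967] q [60.0, -12.0, -53.0, 117.0, -15.0, 57.0, 17.0] F [-3.1, 0.6, 0.4] gap 0.12385392349107582 35.431272983551025
```

```bash
python3 -m crank '[[[0.4,0,0,0,-0.33,0.14,0],[0.4,0,0,0,-0.33,0.12,0],[0.4,0,0,0,-0.34,0.14,0],[0.4,0,0,0,-0.34,0.14,0],[0,0,0,0,0,0,0]]]' |grep -E "pos|ft|gap"; python3 bar.py 14 .4 .3 .2 .1 0; python3 -c "
from h import *
state()"
```

```text
tool_pos: [0.4786, -0.0218, 0.172]
ft_force: [18.7, -0.7, -19.4]
finger_gap: 0.121
bar W -58.9 1.1 185.9 r 197.3 a 0.447 F [ 18.7  -0.7 -19.4] gap 0.121 t 54.4
tilt 5.8
a 0.4 shift/25mm [-0.0, -0.25, 0.27]
a 0.3 shift/25mm [-0.0, -0.79, 0.84]
a 0.2 shift/25mm [-0.0, -1.27, 1.47]
a 0.1 shift/25mm [-0.0, -1.68, 2.14]
a 0.0 shift/25mm [-0.0, -2.02, 2.85]
t 54.37 tcp [0.4786, -0.0218, 0.172] x [-0.066, 0.998, 0.001] z [0.102, 0.008, -0.995] q [62.0, -5.0, -58.0, 114.0, -6.0, 63.0, 9.0] F [18.7, -0.7, -19.4] gap 0.12143986272207358 34.64982479810715
```

```bash
python3 -m crank '[[[0,0,0,0,-0.15,0.3,0],[0,0,0,0,-0.25,0.3,0],[0,0,0,0,-0.27,0.32,0],[0,0,0,0,0,0,0]]]' |grep -E "pos|ft|gap"; python3 bar.py 14  .3 .2 .1 0
```

```text
tool_pos: [0.4589, -0.0231, 0.1462]
ft_force: [3.8, 1.1, -8.1]
finger_gap: 0.122
bar W -78.5 1.0 160.1 r 196.8 a 0.282 F [ 3.8  1.1 -8.1] gap 0.122 t 54.7
tilt 5.3
a 0.3 shift/25mm [0.0, 0.09, -0.11]
a 0.2 shift/25mm [-0.0, -0.38, 0.52]
a 0.1 shift/25mm [-0.0, -0.78, 1.2]
a 0.0 shift/25mm [-0.0, -1.12, 1.91]
```

```bash
python3 -m crank '[[[0,0,0,0,-0.2,0.27,0],[0,0,0,0,-0.18,0.27,0],[0,0,0,0,-0.19,0.33,0],[0,0,0,0,-0.18,0.33,0],[0,0,0,0,0,0,0]]]' |grep -E "pos|ft|gap"; python3 bar.py 14 .1 0.05 0
```

```text
tool_pos: [0.4428, -0.0242, 0.1148]
ft_force: [-2.2, 1.0, -4.6]
finger_gap: 0.122
bar W -94.6 1.0 128.8 r 196.3 a 0.103 F [-2.2  1.  -4.6] gap 0.122 t 55.1
tilt 5.2
a 0.1 shift/25mm [-0.0, -0.02, 0.01]
a 0.05 shift/25mm [-0.0, -0.2, 0.36]
a 0.0 shift/25mm [-0.0, -0.36, 0.72]
```

```bash
python3 -m crank '[[[0,0,0,0,-0.1,0.18,0],[0,0,0,0,-0.1,0.18,0],[0,0,0,0,-0.08,0.14,0],[0,0,0,0,-0.05,0.11,0],[0,0,0,0,0,0,0]]]' |grep -E "pos|ft|gap"; python3 -m crank '[[[0,0,0,0,-0.03,0.08,0],[0,0,0,0,-0.02,0.06,0],[0,0,0,0,0,0,0],[0,0,0,0,0,0,0]]]' |grep -E "pos|ft|gap";python3 bar.py 14 .02 0
```

```text
tool_pos: [0.4376, -0.0245, 0.1004]
ft_force: [-3.7, 2.3, -3.2]
finger_gap: 0.124
tool_pos: [0.4366, -0.0246, 0.097]
ft_force: [-4.3, 2.7, -3.0]
finger_gap: 0.123
bar W -100.9 1.0 110.9 r 195.9 a 0.006 F [-4.3  2.7 -3. ] gap 0.123 t 55.9
tilt 5.3
a 0.02 shift/25mm [-0.0, 0.01, -0.11]
a 0.0 shift/25mm [-0.0, -0.05, 0.03]
```

```bash
python3 -m crank '[[[0,0,0,0,-0.05,0.04,0],[0,0,0,0,0,0.04,0],[0,0,0,0,0,0,0]]]' |grep -E "pos|ft|gap"; python3 -m crank '[[[0,0,0,0,0,0.04,0],[0,0,0,0,0,0.03,0],[0,0,0,0,0,0,0]]]' |grep -E "pos|ft|gap";python3 bar.py 14 0
```

```text
tool_pos: [0.4364, -0.0247, 0.0963]
ft_force: [-9.8, 3.8, 11.2]
finger_gap: 0.126
tool_pos: [0.4365, -0.0247, 0.096]
ft_force: [-18.9, 4.9, 28.9]
finger_gap: 0.122
bar W -101.0 1.0 109.9 r 195.7 a 0.001 F [-18.9   4.9  28.9] gap 0.122 t 56.4
tilt 5.2
a 0.0 shift/25mm [-0.0, -0.04, -0.01]
```

```bash
python3 -m crank '[[[0,0,0,0,0.03,-0.08,0],[0,0,0,0,0,0,0.1],[0,0,0,0,0,0,0.25],[0,0,0,0,0,0,0.27],[0,0,0,0,0,0,0.27]]]' |grep -E "pos|ft|gap"; python3 -m crank '[[[0,0,0,0,0,-0.6,0.27],[0,0,0,0,0,-1,0.27],[0,0,0,0,0,-1,0.27],[0,0,0,-1,0,-1,0],[0,0,0,-1,0,-1,0]]]' |grep -E "pos|ft|gap"; python3 -m crank '[[[0,0,0,-1,0,0,0],[0,0,0,-1,0,0,0],[0,0,0,0,0,0,0],[0,0,0,0,0,0,0],[0,0,0,0,0,0,0]]]' |grep -E "pos|ft|gap"
python3 - <<'E'
from h import *
state(); plan(W(-66,-257.5,200),rot90(YAW,10))
p,d,t,c=shot("top","top3"); cv2.imwrite("pics/crop2.png",cv2.resize(cv2.cvtColor(p,cv2.COLOR_RGB2BGR)[110:235,235:445],None,fx=3.8,fy=3.8,interpolation=cv2.INTER_CUBIC))
V=c[...,:2]-O; ex=np.array([np.cos(th),np.sin(th)]); ey=np.array([-ex[1],ex[0]])
k=(abs(V@ex+.102)<.012)&(abs(V@ey)<.04)&(c[...,2]>.05)&(c[...,2]<.2); print("bar z",np.percentile(c[k][:,2],[50,95]).round(4) if k.any() else None)
k=(abs(V@ex-.06)<.02)&(abs(V@ey+.0)<.1)&(c[...,2]>.05)&(c[...,2]<.3); print("hood top",np.percentile(c[k][:,2],[5,50,95]).round(4))
E
```

```text
tool_pos: [0.4388, -0.0255, 0.0965]
ft_force: [0.7, 0.5, -0.1]
finger_gap: 0.267
tool_pos: [0.4303, -0.0756, 0.2123]
ft_force: [0.6, 0.2, -0.4]
finger_gap: 0.009
tool_pos: [0.4333, -0.125, 0.2104]
ft_force: [0.2, 0.2, -0.4]
finger_gap: 0.0
t 57.62 tcp [0.4333, -0.125, 0.2104] x [-0.065, 0.998, -0.001] z [0.096, 0.006, -0.995] q [64.0, -11.0, -44.0, 114.0, -10.0, 69.0, 27.0] F [0.2, 0.2, -0.4] gap 0.0002986373027123959 0.0
turn/6deg [-0.75, 0.01, -0.0] then shift/25mm [-6.34, 1.64, 0.71]
bar z [0.1146 0.118 ]
hood top [0.1175 0.1215 0.125 ]
```

View pics/crop2.png

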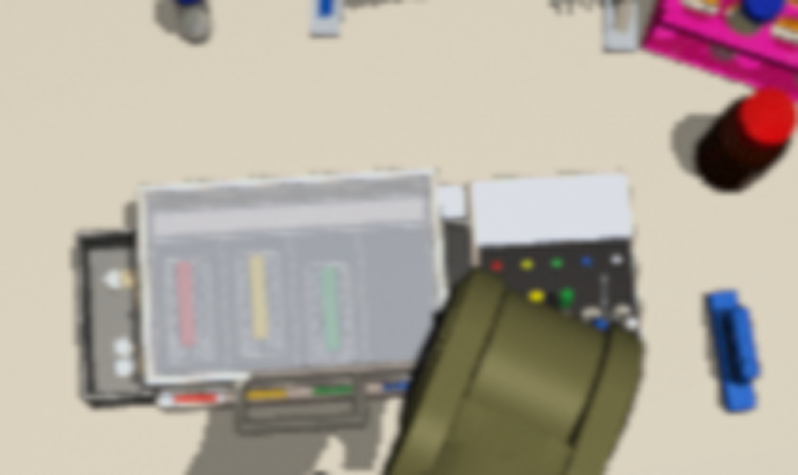

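```bash
python3 -m crank '[[[-0.75,0,0,-1,0,0,0],[0,0,0,-1,0,0,0],[0,0,0,-1,0.4,0,0],[0,0,0,-1,0.4,0,0],[0,0,0,-1,0.4,0,0]]]' |grep -E "pos"; python3 -m crank '[[[0,0,0,-1,0.2,0.5,0],[0,0,0,-0.4,0,1,0],[0,0,0,0,0,1,0],[0,0,0,0,0,0,0],[0,0,0,0,0,0,0]]]' |grep -E "pos"; python3 - <<'E'
from h import *
state(); plan(W(-70,-259,120),rot90(YAW,10));plan(W(-70,-259,78),rot90(YAW,10))
E
```

```text
tool_pos: [0.4713, -0.2483, 0.216]
tool_pos: [0.4883, -0.2802, 0.1541]
t 58.5 tcp [0.4883, -0.2802, 0.1541] x [-0.067, 0.998, 0.002] z [0.171, 0.013, -0.985] q [66.0, 8.0, -38.0, 107.0, -1.0, 58.0, 33.0] F [-0.3, -0.1, -0.3] gap -0.002847558418472688 0.0
turn/6deg [-0.02, -0.02, 0.01] then shift/25mm [-0.06, -0.45, 1.31]
turn/6deg [-0.02, -0.02, 0.01] then shift/25mm [-0.06, -0.74, 2.96]
```

```bash
python3 -m crank '[[[0,0,0,-0.06,-0.5,0,0],[0,0,0,0,-0.24,1,0],[0,0,0,0,0,1,0],[0,0,0,0,0,0.94,0],[0,0,0,0,0,0,0]]]' |grep -E "pos|ft"; python3 -m crank '[[[0,0,0,0,0,0,0],[0,0,0,0,0.35,0.06,0],[0,0,0,0,0.35,0.06,0],[0,0,0,0,0.3,0.05,0],[0,0,0,0,0.3,0.05,0]]]' |grep -E "pos|ft";python3 -m crank '[[[0,0,0,0,0,0,0],[0,0,0,0,0,0,0]]]' |grep -E "pos|ft"; python3 - <<'E'
from h import *
state(); plan(W(-37,-259,78),rot90(YAW,10))
E
python3 sw.py c
```

```text
tool_pos: [0.482, -0.282, 0.0775]
ft_force: [-1.6, -0.1, 0.3]
tool_pos: [0.518, -0.2823, 0.0813]
ft_force: [0.2, -0.1, 0.3]
tool_pos: [0.517, -0.2813, 0.0799]
ft_force: [-0.9, -1.5, 0.4]
t 59.5 tcp [0.517, -0.2813, 0.0799] x [-0.066, 0.998, -0.001] z [0.174, 0.011, -0.985] q [62.0, 16.0, -37.0, 108.0, 6.0, 50.0, 27.0] F [-0.9, -1.5, 0.4] gap -7.064579317542317e-05 0.0
turn/6deg [0.0, 0.0, 0.01] then shift/25mm [0.06, -0.05, 0.07]
red 944 tip dx 8.1 y -163.6
yellow 804 tip dx 8.1 y -187.0
green 673 tip dx 8.2 y -210.2
blue 498 tip dx -13.0 y -233.1
main 188 tip dx 11.7 y -258.9
```

```bash
python3 -m crank '[[[0,0,0,0,-0.6,-0.1,0],[0,0,0,0,-0.8,-0.1,0],[0,0,0,0,-0.5,-1,0],[0,0,0,0,-0.5,-1,0],[0,0,0,0,0,-1,0]]]' |grep -E "pos|ft"; python3 -m crank '[[[0,0,0,0,0,-1,0],[0,0,0,0,0,-1,0],[0,0,0,-1,0,-1,0],[0,0,0,-1,0,0,0],[0,0,0,0,0,0,0]]]' |grep -E "pos|ft"; python3 sw.py d; python3 - <<'E'
from h import *
state(); ex=np.array([np.cos(th),np.sin(th)]); ey=np.array([-ex[1],ex[0]])
p,d,t,c=shot("side"); t0=cv2.cvtColor(p,cv2.COLOR_RGB2BGR)[130:270,250:400]
cv2.imwrite("pics/side3.png",cv2.resize(t0,None,fx=4,fy=4,interpolation=cv2.INTER_CUBIC))
for l in("timer","amber_bottle","white_bottle","scraper_mid"): print(l,[(round(float(r["score"]),2),np.round(r["at"],3).tolist()) for r in finder.spot_in("side",l)][:1])
p,d,t,c=shot("top"); V=c[...,:2]-O
k=(V@ex>.02)&(V@ex<.075)&(abs(V@ey)<.1)&(c[...,2]>.08); print("hood top",np.percentile(c[k][:,2],[5,50,95]).round(4))
E
```

```text
tool_pos: [0.4397, -0.2865, 0.1472]
ft_force: [0.4, -0.5, -0.5]
tool_pos: [0.4325, -0.3433, 0.2237]
ft_force: [0.1, -0.2, 0.1]
yellow 232 tip dx 7.5 y -187.8
green 209 tip dx 7.6 y -211.4
blue 82 tip dx -15.0 y -234.8
main 59 tip dx 10.9 y -258.8
t 60.43 tcp [0.4325, -0.34, 0.2223] x [-0.06, 0.998, -0.002] z [0.173, 0.009, -0.985] q [74.0, 3.0, -35.0, 103.0, -6.0, 67.0, 45.0] F [0.0, -0.0, -0.3] gap 0.0009286365286267594 0.0
timer [(0.78, [0.366, 0.155, 0.015])]
amber_bottle [(0.83, [0.672, -0.36, 0.072])]
white_bottle [(0.65, [0.338, -0.161, 0.037])]
scraper_mid [(0.58, [0.502, -0.371, 0.036])]
hood top [0.1178 0.1217 0.1253]
```

View pics/side3.png

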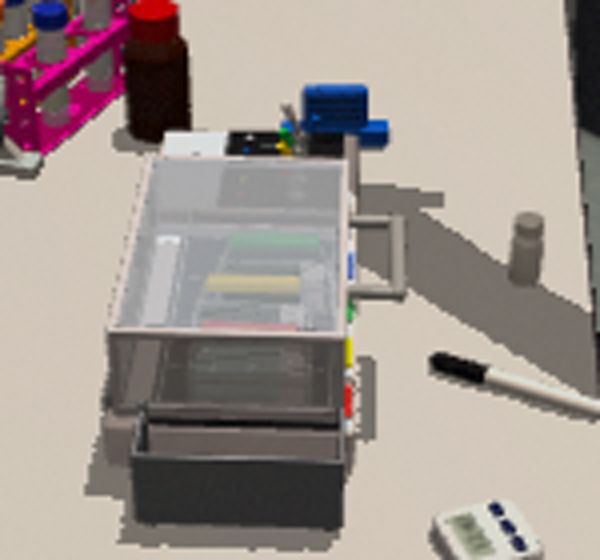

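```bash
python3 -c "
from workcell import finish_job
print(finish_job())"
```

```text
the job is handed in; nothing more can be done
None
```

I handed the job in: six chips were swept into the gutter and the scraper stands back on the bench. The red, yellow and green racks are each within about 3 mm of their zone centres. The red, yellow and green switches are on and blue is off. The hood was lowered in the grip until shut, and the main switch was turned on after that; the timer and bottles weren't touched.

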